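# Lever up a stage plate and shim its foot

## Robot

A 6-joint arm with a two-finger parallel gripper is mounted at the origin on the work surface. World frame = base frame: x ahead of the robot, y to its left, z up, the work surface at z = 0. Lengths are in m, angles in rad, forces in N, time in s.
With the tool pointing down it reaches from about 0.225 to 0.725 m from the base axis. Payload 3.1 kg.
Tool frame: the origin (TCP) lies at the very end of the fingers, on their centre line; the grasp point (between the pads) lies 19 mm behind it (grip_depth is the distance from the TCP to the grasp point, in m); z points along the fingers, y is the line along which they close (so a half turn about z gives the same grasp; the last joint's range is limited). The gripper opens to 85 mm and grips with 20 to 120 N. Pads are 22 mm wide; open, the fingers measure 114 mm over their backs; the gripper's body (76 mm by 85 mm) begins 54 mm behind the grasp point. The pads swing forward as they close: fully open they stand 13 mm farther back than shut.
Start: joints at [-1.296, 0.048, 0.099, 1.622, 0, 1.443], TCP at [0.206, -0.483, 0.231] pointing down, gripper open.
Joint ranges: [-2.91, 2.91], [-0.99, 1.94], [-1.21, 1.42], [-2.12, 2.29], [-1.49, 1.47], [-3.14, 3.14]. Speed limits (rad/s): [2.79, 2.79, 3.14, 3.14, 3.14, 3.14].

## Interface

Orientations are given as a rotation vector (axis times angle).
In Python, from plant import * gives the robot as it stands.
- The arm moves only by the tool servo_tool, never from a script. Its argument "targets" is a list of rows, each an object of numbers: "x", "y", "z": the shift along the tool's x, y, z each as a share of 400 mm, from -1 to 1; "turn": the turn about the tool's z as a share of pi/4 rad, from -1 to 1; "grip": the opening in per cent of the stroke, from 0 (shut) to 100 (fully open). In form: [{"x": .., "y": .., "z": .., "turn": .., "grip": ..}, ...]. A call has 1 to 20 rows; each row is the pose to reach, as a shift and turn from the pose commanded when the call began, along the tool's axes at that moment; what a row does not reach only later rows make up. A row lasts 1/10 s, in which the tool goes at most 50 mm and 8.59 degrees, less where a joint would pass 70% of its speed; a pose out of reach is approached as far as the arm can. A call with a number of a shift or a turn outside -1 to 1 is refused whole. A call with a gripper value outside its range is refused whole. The fingers move at their own pace and stop on an object; "newtons" is the grip in N (left out, the last holds). Time passes only in rows, so rows that repeat a pose let the fingers close. It gives the time, the measured TCP pose, the force, the opening and the grip force at its end, in the units of the state.
- read_state(): the state, without advancing time (a new reading comes with each control period).
- camera(name): name is "scene" or "top" or "wrist"; returns a dict with "frame" (420x560x3 uint8, red, green, blue), "K" (3x3 intrinsics, pixels), "k1" (the pictures are not rectified: a ray, as slopes to the right and down, at radius r is drawn at 1 + k1 r^2 times it, then the intrinsics apply), "view" (4x4, takes a point from world to camera coordinates); the wrist camera has in their place "tool_from_camera" (4x4, takes a point from camera to tool coordinates, whose origin is the TCP and whose axes are the flange's). Camera axes: x right, y down, z forward; pixel columns grow to the right and rows downward; lengths in m; the calibration is good to about 2 mm. A picture is of the moment at which its call begins: read the wrist's pose just before it. There is no depth.
- finish_job(): hands the job in; it is judged then, once.
The state is a dict: "time": time; "joints": joint angles; "qd": joint speeds; "joint_torque": joint torques, N m; "position": TCP position; "ee_rot": TCP orientation; "contact_force": force on the tool from outside, world axes, zero at the start; "torque": the same for the moment, N m; "grip_width": opening from 0.0 (shut) to 1.0 (fully open); "grip_force": force on a finger pad.
Only numpy, scipy, OpenCV 4.12 (cv2) and the standard library are available. Lean on these libraries where they do the work, as an engineer would, in place of code of your own. Each camera call takes 0.05 s, during which the arm holds its last target. There are 200 camera calls.

## Task

The brass foot of the heavy stage plate needs packing up: with the pry bar laid over the fulcrum ridge, lever the plate's front edge up (never let it drop) and hook the bar under the yellow keeper so that it stays up, then slip the brass shim (red tab) well under the brass foot. Unhook the bar, lower the plate gently until the foot rests squarely on the shim, and put the bar back in its cradle; leave the thin shim alone and do not push the plate by hand.

Things in the scene. Friction and masses are not known exactly. Their poses are not given: they have to be found in the camera images.
- stage: Fixed bed of a small machine stage (aluminium bed, dark motor, white housing). It carries the hinged plate. Origin on the table, straight below the middle of the plate's front (free) edge at rest; x runs along that edge (the edge spans x = -130 to 130), y points inwards from the edge towards the hinge, z up. The bed begins at y = 230.
- plate: Heavy steel plate 260 x 222 x 20 mm, 4 to 6 kg, hinged freely along its back edge; the front edge tilts up, at most 28 mm, and falls back if let go (20 to 31 N at the edge). At rest level, underside 28, top 48 mm above the table; black parts on top to 70 mm, 60 mm or more behind the edge. Origin on the hinge axis (stage y = 222, z = 38); axes like the stage's when level.
- edge (a point): Middle of the lower corner of the plate's front edge (28 mm above the table at rest).
- foot (a point): Centre of the underside of the plate's brass foot, a round stud of 18 mm diameter, 27.5 mm long, under the front edge at stage x = 90, y = 20; it hangs 0.5 mm above the table at rest. A red dot on the plate's top marks it. (A second, dark stud at x = -90 is not used.)
- stand: Fixed blue pry stand before the plate: base strip 60 wide, 6 high, y = -280 to -18, with a fulcrum ridge (point ridge) and a yellow hook-shaped keeper (see rail_mid). Origin on the table; axes parallel to the stage's, origin nearly in line with the plate's edge. The bar, pressed down over the ridge, swings under the keeper from its open -x side.
- ridge (a point): Top (40 mm above the table) of the fulcrum's rounded steel ridge, 12 mm diameter, at the middle of its 60 mm length along the stand's x, at stand y = -50; the block below it is 24 mm deep.
- rail_mid (a point): Middle of the keeper's rail on the stand (x = 8, y = -255). The keeper is clamped, firm to over 80 N, up to 12 mm either way along stand x from here, not measured: find its post by touch. For a keeper at the middle (stand x): post face 22, lip -12 to -6, so 28 mm between. Arm 14 deep, 75 to 87 mm up, lip down to 71. The bar let up there stays, foot 11 to 13 mm up.
- bar: Loose steel pry bar, 315 mm long, 0.3 kg, 14 wide, 10 thick, with an orange grip sleeve 80 long, 18 x 18 mm. Origin on the bar's axis in the middle of the sleeve; x points to its chisel end at x = 220 (last 45 mm: 22 wide, 6 thick); the plain tail ends at x = -95; z is up as it lies in the cradle. Centre of mass 23 mm from the origin towards the chisel.
- cradle: Fixed grey rest that the bar starts in, two notched blocks 16 mm thick at x = -75 and x = 120, floors of the notches 30 mm and cheeks 40 mm above the table, notches 22 mm wide. Origin on the table; the bar lies along its x with both origins in line, its axis 35 mm above the table.
- shim: Loose brass shim, 8 mm thick, 30 wide (y), from x = -12 to its nose at x = 55, with an upright red tab (12 in x, 24 in y, up to 42 mm high) to hold it by. 0.12 kg. Origin on the underside below the tab's centre.
- thin_shim: Loose aluminium shim of the same shape but 4 mm thick, with a blue tab: not the one wanted.
Not all that is in view belongs to the job. Several things have the shape of the shim; the one meant has the colours described above.

How it is judged:
On the way, in this order (a step that is already met when the one before it is completed fails the run):
1. the bar carries the plate, its brass foot more than 9 mm up, with nothing holding the bar (hooked under the keeper) (height (world z) of foot above 0.009 m and contact force between bar and plate above 3 N and contact force between bar and stand above 3 N and contact force between the fingers and bar below 0.5 N), for 0.3 s.
2. the brass shim is under the raised brass foot (x of foot in the frame of shim between 0.012 and 0.052 m and y of foot in the frame of shim between -0.012 and 0.012 m and height (world z) of foot above 0.006 m and height (world z) of shim below 0.004 m and contact force between bar and plate above 1 N), for 0.2 s.
At the end, for the whole second after the job is handed in: Brass foot rests on the shim (foot centre at shim x 12 to 52 mm, within 12 mm of its middle line, foot 5.5 to 10.5 mm up, over 5 N, shim flat within 0.05 rad); bar at rest in its cradle, within 30 mm and 0.1 rad of how it lay, level within 0.08 rad, height within 7 mm; plate still (x of foot in the frame of shim between 0.012 and 0.052 m and y of foot in the frame of shim between -0.012 and 0.012 m and contact force between shim and plate above 5 N and height (world z) of foot between 0.0055 and 0.0105 m and angle between shim's own z axis and vertical below 0.05 rad and contact force between bar and plate below 0.1 N and horizontal distance between bar and cradle below 0.03 m and height (world z) of bar between 0.028 and 0.042 m and angle between bar's own z axis and vertical below 0.08 rad and angle between the x axis of bar and the x axis of cradle, either way round below 0.1 rad and linear speed of bar below 0.02 m/s and angular speed of plate below 0.02 rad/s); the robot touches nothing.
It fails at once if the plate dropped or was jerked (turning faster than 0.8 rad/s) (angular speed of plate above 0.8 rad/s).
It fails at once if the hand lifted or pushed the plate (more than 5 N) (contact force between any of the fingers, the arm and plate above 5 N).
It fails at once if the thin shim was moved by more than 20 mm (distance of thin_shim from where it was at the start of the episode above 0.02 m).
It also fails if it takes over 72 s, if anything falls off the work surface, if the arm or the gripper's body presses on something with over 40 N, if the wrist force passes 120 N, or if a joint passes its speed limit or range.

## Working session

There is one attempt and no reset: what is moved stays moved. The work goes in short steps, Python scripts to look and compute and a tool call to move; the robot and the scene stay as the last step left them, time stands still between calls to the robot, and variables do not carry over. Pictures are saved under pics/ and viewed, at most 10 in all, crops included, and the job is handed in when it is done.

Besides the shell and the picture viewer there is one more tool, called after "Request:" as name(argument=value, ...), one argument or row to a line, values as JSON. servo_tool: Moves the arm, as the interface text tells. Its arguments: {"type":"object","properties":{"targets":{"type":"array","items":{"type":"object","properties":{"x":{"type":"number"},"y":{"type":"number"},"z":{"type":"number"},"turn":{"type":"number"},"grip":{"type":"number"}}}},"newtons":{"type":"number"}},"required":["targets"]}

```bash
ls; mkdir -p pics; python3 - <<'E'
from plant import *
import cv2
s=read_state(); print(s)
for n in ["scene","top"]:
    c=camera(n); cv2.imwrite(f"pics/{n}0.png",c["frame"][:,:,::-1]); print(n,c["K"],c["k1"],c["view"])
c=camera("wrist"); cv2.imwrite("pics/wrist0.png",c["frame"][:,:,::-1]); print(c["tool_from_camera"])
E
```

```text
pics
{'time': 0.0, 'joints': array([-1.29579964e+00,  4.87132955e-02,  9.75888351e-02,  1.62199784e+00,
        3.23499929e-06,  1.44301761e+00]), 'qd': array([ 1.53655721e-03, -6.57502659e-05, -1.34047433e-03, -3.11507753e-04,
       -2.13776295e-04,  1.86784445e-03]), 'joint_torque': array([-1.31343454e-04, -3.38778985e+01,  3.20016253e+01,  2.01245933e-02,
       -1.91240078e-04, -7.28013543e-07]), 'position': array([ 0.20561794, -0.48239392,  0.23013213]), 'ee_rot': array([-3.07582784e+00, -6.27946142e-01,  2.63435475e-04]), 'contact_force': array([-0.45073086,  0.49651699, -0.35184432]), 'torque': array([-0.00014835, -0.02331683, -0.05462242]), 'grip_force': 0.0, 'grip_width': 0.9993981850820572}
scene [[440.82297474   0.         279.66068705]
 [  0.         440.82297474 208.66527439]
 [  0.           0.           1.        ]] -0.04942753261496916 [[-0.83065338  0.55667959  0.01108115  0.50284613]
 [ 0.30069677  0.4652591  -0.83253554 -0.08567087]
 [-0.46861115 -0.6882164  -0.5538608   1.45097315]
 [ 0.          0.          0.          1.        ]]
top [[399.39363858   0.         276.79166575]
 [  0.         399.39363858 203.95332815]
 [  0.           0.           1.        ]] 0.006338512279760095 [[-0.00392749 -0.99942607 -0.03364671 -0.00871937]
 [-0.9826515   0.01009607 -0.18518668  0.59521895]
 [ 0.1854201   0.03233567 -0.98212718  0.86318217]
 [ 0.          0.          0.          1.        ]]
[[-9.13642884e-04 -9.63419448e-01 -2.67996514e-01  6.73542286e-02]
 [ 9.99999573e-01 -9.17030568e-04 -1.12529113e-04  1.87075537e-04]
 [-1.37348260e-04 -2.67996503e-01  9.63419875e-01 -1.42524669e-01]
 [ 0.00000000e+00  0.00000000e+00  0.00000000e+00  1.00000000e+00]]
```

View pics/top0.png

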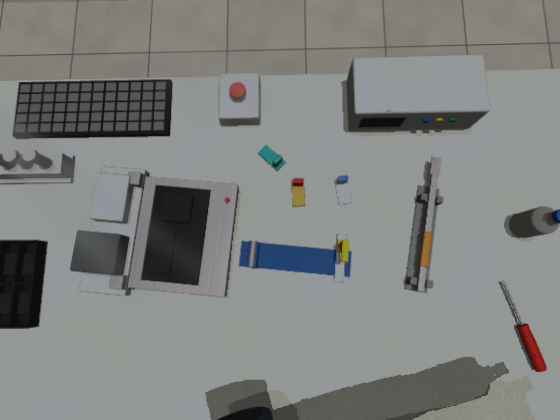

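View pics/scene0.png

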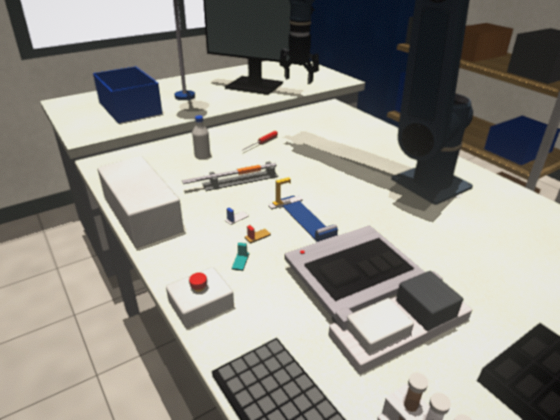

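The top view shows the plate (133–238, 177–297), with its red foot dot at (227,200). The blue stand runs from (240,255) to (350,265), with the keeper near (342,250). The bar lies in its cradle with its orange sleeve at (426,250) and chisel at (435,165). The brass shim with the red tab is at (298,190), nose toward −x, and the thin shim is at (343,190).

```bash
cat > h.py <<'E'
from plant import *
import cv2, numpy as np
from scipy.spatial.transform import Rotation as R
def cast(c,uv,z,V=None):
    "pixels -> world points on plane z"
    K=c["K"];k=c["k1"];V=c["view"] if V is None else V
    d=(np.atleast_2d(uv).astype(float)-[K[0,2],K[1,2]])/K[0,0]; s=d.copy()
    for _ in range(8): s=d/(1+k*(s**2).sum(1,keepdims=True))
    r=np.c_[s,np.ones(len(s))]@V[:3,:3]; o=-V[:3,:3].T@V[:3,3]
    return o+r*((z-o[2])/r[:,2])[:,None]
def wrist():
    s=read_state(); c=camera("wrist"); T=np.eye(4)
    T[:3,:3]=R.from_rotvec(s["ee_rot"]).as_matrix(); T[:3,3]=s["position"]
    c["view"]=np.linalg.inv(T@c["tool_from_camera"]); return c
def blobs(c,lo,hi,box=None,amin=6):
    h=cv2.cvtColor(c["frame"],cv2.COLOR_RGB2HSV); m=cv2.inRange(h,np.array(lo),np.array(hi))
    if box: q=np.zeros_like(m); q[box[1]:box[3],box[0]:box[2]]=255; m&=q
    cs,_=cv2.findContours(m,cv2.RETR_EXTERNAL,cv2.CHAIN_APPROX_NONE)
    return sorted([x[:,0,:] for x in cs if len(x)>=amin],key=lambda x:-len(x))
def rect(P):
    "min-area rectangle of world points in mm: centre, size, angle"
    (a,b),(w,h),t=cv2.minAreaRect((P[:,:2]*1000).astype(np.float32)); return np.round([a,b,w,h,t],1)
E
python3 - <<'E'
from h import *
c=camera("top")
for n,lo,hi,z,box in [("orange",(5,150,120),(18,255,255),.044,(380,140,460,300)),("blue",(100,120,60),(125,255,255),.006,(230,230,360,285)),
 ("brass",(15,100,100),(28,255,255),.008,(285,170,310,215)),("redtab",(0,150,80),(6,255,255),.042,(285,170,310,215)),
 ("reddot",(0,120,80),(8,255,255),.048,(215,190,240,210)),("yellow",(22,120,100),(34,255,255),.087,(325,225,360,275)),("bluetab",(100,80,60),(125,255,255),.042,(330,170,360,215))]:
    for b in blobs(c,lo,hi,box)[:2]:
        print(n,len(b),b.mean(0).round(1),rect(cast(c,b,z)),[x.tolist() for x in cv2.boxPoints(cv2.minAreaRect(b.astype(np.float32))).round(0)])
print(cast(c,[[238,184],[228,297],[146,177],[132,292]],.048).round(3))
im=cv2.resize(c["frame"][130:310,130:450],None,fx=2.5,fy=2.5,interpolation=cv2.INTER_CUBIC)
cv2.imwrite("pics/top1.png",im[:,:,::-1])
E
```

```text
orange 77 [425.7 248.8] [ 491.3 -347.4   15.8   77.1   79. ] [[420.0, 265.0], [424.0, 232.0], [431.0, 232.0], [427.0, 266.0]]
blue 205 [294.7 258.4] [474.  -52.7 189.4  58.6  84.2] [[254.0, 267.0], [256.0, 242.0], [336.0, 250.0], [334.0, 275.0]]
blue 63 [244.9 253.3] [486.4  65.2  20.3  59.4  84.3] [[239.0, 265.0], [242.0, 240.0], [250.0, 241.0], [248.0, 266.0]]
brass 71 [298.7 193.5] [631.5 -62.6  62.2  28.1   1.7] [[291.0, 181.0], [303.0, 180.0], [304.0, 205.0], [293.0, 206.0]]
redtab 22 [298.  180.5] [653.4 -62.7  18.8   7.3  89.3] [[294.0, 179.0], [302.0, 179.0], [302.0, 182.0], [294.0, 182.0]]
reddot 10 [227.  199.6] [608.3 103.5   8.5   8.2  44.9] [[225.0, 200.0], [227.0, 197.0], [230.0, 200.0], [227.0, 202.0]]
yellow 59 [343.6 249.1] [ 485.5 -156.    23.7   45.2   89.6] [[337.0, 240.0], [348.0, 240.0], [348.0, 261.0], [337.0, 261.0]]
bluetab 24 [342.5 178. ] [ 659.4 -167.2   21.2   12.1   89.3] [[338.0, 180.0], [338.0, 175.0], [347.0, 175.0], [347.0, 180.0]]
[[0.645 0.078 0.048]
 [0.387 0.097 0.048]
 [0.665 0.298 0.048]
 [0.398 0.314 0.048]]
```

View pics/top1.png

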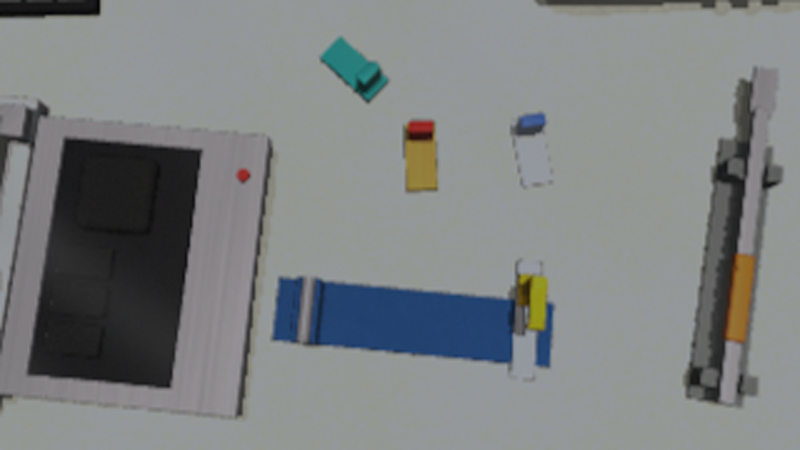

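The crop confirms the bar, shims and stand, with the keeper's arm and post at roughly (515–548, 275–330). I'll take one close wrist look from above the stand, then go to the bar.

Request:
servo_tool(
  targets=[
    {"x": 1,"y": -0.775,"z": -0.15,"turn": -1,"grip": 100},
    {"x": 1,"y": -0.775,"z": -0.15,"turn": -1,"grip": 100},
    {"x": 1,"y": -0.775,"z": -0.15,"turn": -1,"grip": 100},
    {"x": 1,"y": -0.775,"z": -0.15,"turn": -1,"grip": 100},
    {"x": 1,"y": -0.775,"z": -0.15,"turn": -1,"grip": 100},
    {"x": 1,"y": -0.775,"z": -0.15,"turn": -1,"grip": 100},
    {"x": 1,"y": -0.775,"z": -0.15,"turn": -1,"grip": 100},
    {"x": 1,"y": -0.775,"z": -0.15,"turn": -1,"grip": 100},
    {"x": 1,"y": -0.775,"z": -0.15,"turn": -1,"grip": 100},
    {"x": 1,"y": -0.775,"z": -0.15,"turn": -1,"grip": 100},
    {"x": 1,"y": -0.775,"z": -0.15,"turn": -1,"grip": 100},
    {"x": 1,"y": -0.775,"z": -0.15,"turn": -1,"grip": 100},
    {"x": 1,"y": -0.775,"z": -0.15,"turn": -1,"grip": 100},
  ],
)

```text
time: 1.5
position: [0.4518, -0.0417, 0.291]
ee_rot: [-2.603, -1.758, 0.002]
contact_force: [0.0, -0.4, 0.1]
grip_width: 1.0
grip_force: 0.0
```

```bash
python3 - <<'E'
from h import *
import pickle
c=wrist(); s=read_state(); print(s["position"],s["time"],c["K"][0,0])
pickle.dump({k:c[k] for k in("frame","K","k1","view")},open("w1.pkl","wb"))
cv2.imwrite("pics/w1.png",c["frame"][:,:,::-1])
E
```

```text
[ 0.45163685 -0.04217586  0.29100561] 1.55 325.0155012642489
```

View pics/w1.png

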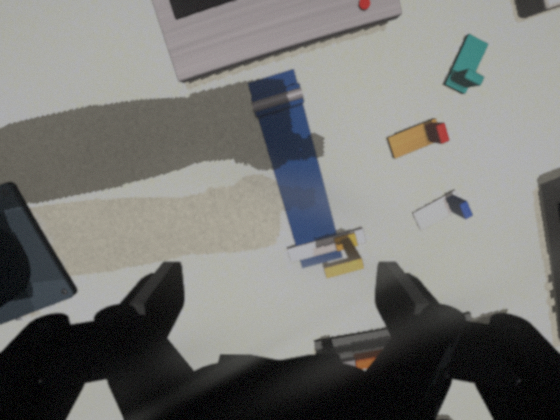

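The wrist view shows the plate edge from (180,78) to (400,14) and the red dot at (364,4). The stand runs from (275,75) to (320,240), with the ridge at (278,100), the keeper at about (335,255) and the shim at (418,138), its tab at (440,132).

```bash
python3 - <<'E'
from h import *
import pickle
c=pickle.load(open("w1.pkl","rb"))
for n,lo,hi,z,box in [("blue",(100,120,40),(125,255,255),.006,(240,60,350,250)),
 ("brass",(12,100,80),(28,255,255),.008,(380,110,445,165)),("redtab",(0,150,60),(6,255,255),.042,(420,110,460,150)),
 ("reddot",(0,120,60),(8,255,255),.048,(350,0,380,15)),("yellow",(20,120,80),(34,255,255),.087,(310,220,370,285)),("yellow71",(20,120,80),(34,255,255),.006,(310,220,370,285))]:
    for b in blobs(c,lo,hi,box)[:3]:
        print(n,len(b),b.mean(0).round(1),rect(cast(c,b,z)),rect(cast(c,b,z))[4])
        if n=="redtab": print("  at z=.008",cast(c,b,.008)[:, :2].min(0),"z42 min/max",cast(c,b,.042)[:,:2].min(0),cast(c,b,.042)[:,:2].max(0))
g=cv2.cvtColor(c["frame"],cv2.COLOR_RGB2GRAY)
# plate front top edge: strongest gradient down the column
E=[]
for u in range(200,390,5):
    v0=int(78+(u-180)*(14-78)/220); col=g[max(0,v0-10):v0+12,u].astype(int); E.append([u,max(0,v0-10)+np.argmax(np.diff(col))+.5])
E=np.array(E); P=cast(c,E,.028)
vx,vy,x0,y0=cv2.fitLine((P[:,:2]*1000).astype(np.float32),cv2.DIST_HUBER,0,.01,.01).ravel()
print("edge z28",np.degrees(np.arctan2(vy,vx)),x0,y0, "resid",np.abs((P[:,:2]*1000-[x0,y0])@[-vy,vx]).round(1).tolist())
print(cast(c,[[180,78],[400,14]],.048).round(4).tolist())
# blue strip long edges
m=cv2.inRange(cv2.cvtColor(c["frame"],cv2.COLOR_RGB2HSV),(100,120,40),(125,255,255))
L=[];Rr=[]
for v in range(115,225,4):
    u=np.where(m[v,240:350])[0]+240; L.append([u[0],v]);Rr.append([u[-1],v])
for Q in(L,Rr):
    P=cast(c,Q,.006); l=cv2.fitLine((P[:,:2]*1000).astype(np.float32),cv2.DIST_HUBER,0,.01,.01).ravel(); print("strip",np.degrees(np.arctan2(l[1],l[0]))%180,l[2:])
im=cv2.resize(c["frame"][60:290,230:390],None,fx=2.6,fy=2.6,interpolation=cv2.INTER_CUBIC)
cv2.imwrite("pics/w1c.png",im[:,:,::-1])
E
```

```text
blue 127 [308.2 227.5] [ 464.7 -124.2   43.    51.    83. ] 83.0
blue 115 [298.6 167.7] [476.6 -43.7  26.3  52.2  75.5] 75.5
blue 104 [297.9 117.8] [498.1  13.2  48.1  20.9  82. ] 82.0
brass 110 [409.2 139.8] [ 6.249e+02 -6.320e+01  5.130e+01  2.830e+01  5.000e-01] 0.5
brass 12 [432.9 121. ] [661.3 -51.4   5.3   5.9  28. ] 28.0
redtab 38 [442.1 132.6] [653.6 -62.7   8.3  20.    3.2] 3.2
  at z=.008 [ 0.66397227 -0.0810073 ] z42 min/max [ 0.64902183 -0.07285837] [ 0.65756021 -0.05280206]
reddot 30 [363.9   3.7] [608.5 102.5   8.2  10.9  69.6] 69.6
yellow 26 [352.1 238.7] [ 505.8 -130.5    6.8   14.3   14.3] 14.3
yellow71 26 [352.1 238.7] [ 512.6 -165.9    8.4   17.7   14.3] 14.3
edge z28 -5.981304 499.6165 92.1311 resid [0.3, 0.4, 0.1, 0.5, 0.2, 0.3, 1.4, 0.1, 0.6, 1.1, 0.6, 0.9, 0.7, 0.2, 1.4, 0.3, 0.3, 0.8, 0.8, 0.3, 1.3, 1.3, 0.3, 0.9, 0.4, 0.1, 0.5, 1.0, 0.4, 1.2, 0.2, 0.7, 1.0, 0.5, 0.2, 0.8, 0.6, 0.1]
[[0.391, 0.1074, 0.048], [0.6425, 0.0792, 0.048]]Traceback (most recent call last):
  File "<stdin>", line 23, in <module>
IndexError: index 0 is out of bounds for axis 0 with size 0
```

```bash
python3 - <<'E'
from h import *
import pickle
c=pickle.load(open("w1.pkl","rb"))
m=cv2.inRange(cv2.cvtColor(c["frame"],cv2.COLOR_RGB2HSV),(100,90,15),(130,255,255))
L=[];Rr=[]
for v in range(120,225,4):
    u=np.where(m[v,240:350])[0]+240
    if len(u)>20: L.append([u[0],v]);Rr.append([u[-1],v])
for Q in(L,Rr):
    P=cast(c,Q,.006); l=cv2.fitLine((P[:,:2]*1000).astype(np.float32),cv2.DIST_HUBER,0,.01,.01).ravel(); print("strip",len(Q),np.degrees(np.arctan2(l[1],l[0]))%180,l[2:], "x at y=-50:",l[2]+(-50-l[3])*l[0]/l[1])
im=cv2.resize(c["frame"][60:290,230:390],None,fx=2.6,fy=2.6,interpolation=cv2.INTER_CUBIC)
cv2.imwrite("pics/w1c.png",im[:,:,::-1])
E
```

```text
strip 23 84.21077 [448.58517  -32.021942] x at y=-50: 446.76245
strip 23 83.735535 [501.04453  -48.706738] x at y=-50: 500.90256
```

View pics/w1c.png

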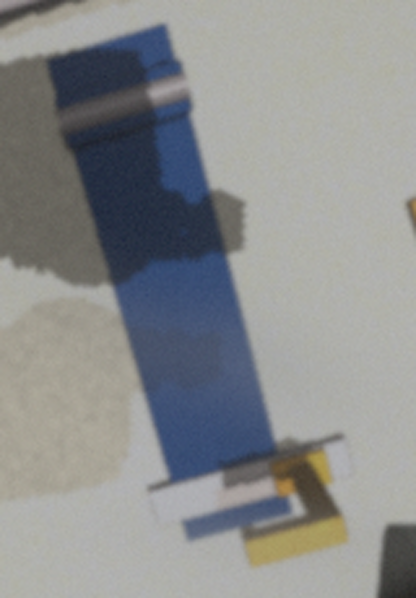

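The crop shows the ridge centre line from (62,122) to (186,88) and the front end of the strip from (48,60) to (168,25). The yellow arm top has corners near (245,530), (347,517), (345,545) and (250,566).

```bash
python3 - <<'E'
from h import *
import pickle
c=pickle.load(open("w1.pkl","rb"))
f=lambda q:np.array(q,float)/2.6+[230,60]
th=np.radians(-6); X=np.array([np.cos(th),np.sin(th)]);Y=np.array([-X[1],X[0]])
def sh(n,q,z):
    P=cast(c,f(q),z)[:,:2]*1000; print(n,P.round(1).tolist(),"stage xy",np.c_[(P-[516.8,92])@X,(P-[516.8,92])@Y].round(1).tolist())
sh("front",[[48,60],[168,25]],.006)
sh("ridge",[[62,122],[186,88]],.040)
sh("arm",[[245,530],[347,517],[345,545],[250,566]],.087)
sh("rail",[[150,490],[345,435],[352,468],[158,522]],.012)
t=camera("top"); 
b=blobs(t,(5,150,120),(18,255,255),(380,140,460,300))[0]; P=cast(t,b,.044)
print(rect(P))
E
```

```text
front [[458.4, 78.1], [517.5, 71.4]] stage xy [[-56.6, -19.9], [2.8, -20.5]]
ridge [[455.3, 46.8], [512.0, 39.7]] stage xy [[-56.5, -51.4], [0.7, -52.6]]
arm [[465.2, -147.4], [509.7, -158.8], [504.7, -171.6], [461.3, -165.1]] stage xy [[-26.3, -243.4], [19.2, -250.1], [15.5, -263.4], [-28.3, -261.4]]
rail [[423.3, -142.6], [530.2, -152.4], [528.0, -171.5], [420.5, -161.6]] stage xy [[-68.4, -243.1], [38.9, -241.6], [38.7, -260.9], [-69.3, -262.2]]
[ 491.5 -347.    16.6   77.    79. ]
```

```bash
cat > go.py <<'E'
import sys; from h import *
# go.py x y z az [x y z az ...] (mm, deg): shares from the present pose
s=read_state(); M=R.from_rotvec(s["ee_rot"]).as_matrix(); p=s["position"]*1000
az=np.degrees(np.arctan2(M[1,0],M[0,0])); print("now",p.round(1),round(az,2),"t",round(s["time"],2),"F",s["contact_force"].round(1),"tilt",np.degrees(np.arccos(-M[2,2])).round(2),"q",s["joints"].round(2))
a=[float(v) for v in sys.argv[1:]]
for i in range(0,len(a),4):
    d=M.T@(np.array(a[i:i+3])-p)/400; t=((az-a[i+3]+180)%360-180)/45
    print(a[i:i+4],"x %.4f y %.4f z %.4f turn %.4f"%(*d,t))
E
python3 go.py 490 -300 150 23.5
```

```text
now [451.6 -42.4 291. ] 67.94 t 1.6 F [-0.7  0.5 -0.7] tilt 0.05 q [-0.24 -0.11  0.06  1.75 -0.    1.71]
[490.0, -300.0, 150.0, 23.5] x -0.5606 y 0.3310 z 0.3527 turn 0.9876
```

Request:
servo_tool(
  targets=[
    {"x": -0.56,"y": 0.331,"z": 0.352,"turn": 0.987,"grip": 80},
    {"x": -0.56,"y": 0.331,"z": 0.352,"turn": 0.987,"grip": 80},
    {"x": -0.56,"y": 0.331,"z": 0.352,"turn": 0.987,"grip": 80},
    {"x": -0.56,"y": 0.331,"z": 0.352,"turn": 0.987,"grip": 80},
    {"x": -0.56,"y": 0.331,"z": 0.352,"turn": 0.987,"grip": 80},
    {"x": -0.56,"y": 0.331,"z": 0.352,"turn": 0.987,"grip": 80},
    {"x": -0.56,"y": 0.331,"z": 0.352,"turn": 0.987,"grip": 80},
    {"x": -0.56,"y": 0.331,"z": 0.352,"turn": 0.987,"grip": 80},
    {"x": -0.56,"y": 0.331,"z": 0.352,"turn": 0.987,"grip": 80},
  ],
)

```text
time: 2.5
position: [0.4909, -0.2985, 0.1514]
ee_rot: [3.075, 0.642, 0.001]
contact_force: [0.1, 1.4, 0.3]
grip_width: 0.805
grip_force: 0.0
```

```bash
python3 - <<'E'
from h import *
c=wrist()
for b in blobs(c,(3,150,60),(18,255,255))[:2]: print(len(b),b.mean(0).round(),b.min(0),b.max(0),rect(cast(c,b,.044)))
# bar in the cradle through the top camera: chisel-sleeve line is checked by the orange only
cv2.imwrite("pics/w2.png",c["frame"][:,:,::-1])
E
python3 go.py 491.5 -347 100 -11 491.5 -347 20 -11
```

```text
121 [327. 240.] [305 220] [350 259] [ 481.1 -345.3   16.9   44.4   78.5]
now [ 491.4 -298.2  151.9] 23.65 t 2.55 F [ 0.5 -0.1  0.3] tilt 0.1 q [-0.66  0.17  0.08  1.47  0.    2.07]
[491.5, -347.0, 100.0, -11.0] x -0.0488 y 0.1116 z 0.1300 turn 0.7701
[491.5, -347.0, 20.0, -11.0] x -0.0490 y 0.1113 z 0.3299 turn 0.7701
```

Request:
servo_tool(
  targets=[
    {"x": -0.049,"y": 0.112,"z": 0.13,"turn": 0.775,"grip": 70},
    {"x": -0.049,"y": 0.112,"z": 0.13,"turn": 0.775,"grip": 70},
    {"x": -0.049,"y": 0.112,"z": 0.13,"turn": 0.775,"grip": 70},
    {"x": -0.049,"y": 0.112,"z": 0.13,"turn": 0.775,"grip": 70},
    {"x": -0.049,"y": 0.112,"z": 0.13,"turn": 0.775,"grip": 70},
    {"x": -0.049,"y": 0.112,"z": 0.23,"turn": 0.775,"grip": 70},
    {"x": -0.049,"y": 0.112,"z": 0.33,"turn": 0.775,"grip": 70},
    {"x": -0.049,"y": 0.112,"z": 0.33,"turn": 0.775,"grip": 70},
    {"x": -0.049,"y": 0.112,"z": 0.33,"turn": 0.775,"grip": 0},
    {"x": -0.049,"y": 0.112,"z": 0.33,"turn": 0.775,"grip": 0},
    {"x": -0.049,"y": 0.112,"z": 0.33,"turn": 0.775,"grip": 0},
    {"x": -0.049,"y": 0.112,"z": 0.33,"turn": 0.775,"grip": 0},
    {"x": -0.049,"y": 0.112,"z": 0.33,"turn": 0.775,"grip": 0},
  ],
  newtons=60,
)

```text
time: 3.85
position: [0.4935, -0.3489, 0.0222]
ee_rot: [3.123, -0.306, 0.008]
contact_force: [-0.6, 0.6, 6.6]
grip_width: 0.194
grip_force: 60.8
```

```bash
python3 go.py 491.5 -347 120 -11 500 -300 140 33
```

```text
now [ 493.5 -348.9   22.2] -11.18 t 3.85 F [-0.6  0.6  6.6] tilt 0.36 q [-0.73  0.3  -0.03  1.23  0.    2.61]
[491.5, -347.0, 120.0, -11.0] x -0.0045 y -0.0029 z -0.2445 turn -0.0041
[500.0, -300.0, 140.0, 33.0] x -0.0062 y -0.1221 z -0.2949 turn -0.9819
```

Request:
servo_tool(
  targets=[
    {"x": 0,"y": 0,"z": -0.1,"turn": 0,"grip": 0},
    {"x": 0,"y": 0,"z": -0.2,"turn": 0,"grip": 0},
    {"x": 0,"y": 0,"z": -0.295,"turn": 0,"grip": 0},
    {"x": -0.006,"y": -0.122,"z": -0.295,"turn": -0.98,"grip": 0},
    {"x": -0.006,"y": -0.122,"z": -0.295,"turn": -0.98,"grip": 0},
    {"x": -0.006,"y": -0.122,"z": -0.295,"turn": -0.98,"grip": 0},
    {"x": -0.006,"y": -0.122,"z": -0.295,"turn": -0.98,"grip": 0},
    {"x": -0.006,"y": -0.122,"z": -0.295,"turn": -0.98,"grip": 0},
    {"x": -0.006,"y": -0.122,"z": -0.295,"turn": -0.98,"grip": 0},
    {"x": -0.006,"y": -0.122,"z": -0.295,"turn": -0.98,"grip": 0},
  ],
)

```text
time: 4.85
position: [0.4984, -0.2987, 0.1363]
ee_rot: [-3.014, -0.886, 0.001]
contact_force: [-0.4, -0.2, -2.7]
grip_width: 0.195
grip_force: 60.0
```

```bash
python3 go.py 537 -195 140 77
```

```text
now [ 498.4 -298.7  136.3] 32.75 t 4.85 F [-0.4 -0.2 -2.7] tilt 0.04 q [-0.66  0.19  0.07  1.45 -0.    1.91]
[537.0, -195.0, 140.0, 77.0] x 0.2214 y -0.1658 z -0.0092 turn -0.9833
```

Request:
servo_tool(
  targets=[
    {"x": 0.221,"y": -0.166,"z": -0.01,"turn": -1,"grip": 0},
    {"x": 0.221,"y": -0.166,"z": -0.01,"turn": -1,"grip": 0},
    {"x": 0.221,"y": -0.166,"z": -0.01,"turn": -1,"grip": 0},
    {"x": 0.221,"y": -0.166,"z": -0.01,"turn": -1,"grip": 0},
    {"x": 0.221,"y": -0.166,"z": -0.01,"turn": -1,"grip": 0},
    {"x": 0.221,"y": -0.166,"z": -0.01,"turn": -1,"grip": 0},
    {"x": 0.221,"y": -0.166,"z": -0.01,"turn": -1,"grip": 0},
    {"x": 0.221,"y": -0.166,"z": -0.01,"turn": -1,"grip": 0},
  ],
)

```text
time: 5.65
position: [0.5368, -0.1951, 0.1405]
ee_rot: [-2.446, -1.972, 0.0]
contact_force: [0.2, 0.2, -2.6]
grip_width: 0.198
grip_force: 60.1
```

```bash
python3 go.py 539 -175 100 84 539 -175 7 84;  python3 - <<'E'
from h import *
c=wrist(); cv2.imwrite("pics/w3.png",c["frame"][:,:,::-1])
E
```

```text
now [ 536.8 -195.1  140.5] 77.76 t 5.65 F [ 0.2  0.2 -2.6] tilt 0.0 q [-0.47  0.17  0.05  1.45 -0.    1.32]
[539.0, -175.0, 100.0, 84.0] x 0.0503 y -0.0052 z 0.1012 turn -0.1387
[539.0, -175.0, 7.0, 84.0] x 0.0503 y -0.0052 z 0.3337 turn -0.1387
```

View pics/w3.png

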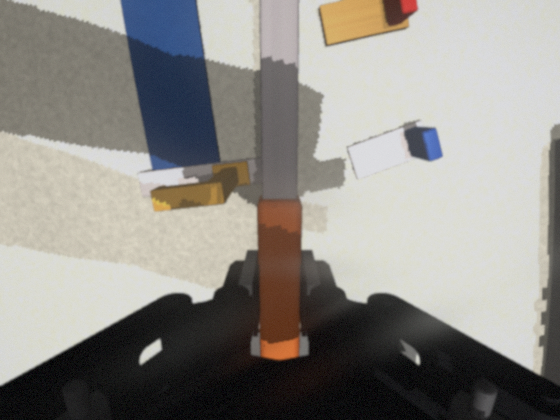

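The bar is held level and straight, with the sleeve at (280,200–355), and the keeper and both shims stay clear of it. Next I'll lower beside the stand and slip the tip under the edge. Raising the grip from there tilts the bar in the fingers.

```bash
python3 go.py 548.9 -138.7 70 84 548.9 -138.7 7 84 551.3 -115.8 7 84
```

```text
now [ 536.7 -195.1  140.5] 77.78 t 5.7 F [-0.3 -0.1 -3.3] tilt 0.0 q [-0.47  0.17  0.05  1.45 -0.    1.32]
[548.9, -138.7, 70.0, 84.0] x 0.1443 y -0.0001 z 0.1762 turn -0.1382
[548.9, -138.7, 7.0, 84.0] x 0.1443 y -0.0001 z 0.3337 turn -0.1382
[551.3, -115.8, 7.0, 84.0] x 0.2016 y -0.0064 z 0.3337 turn -0.1382
```

Request:
servo_tool(
  targets=[
    {"x": 0.144,"y": 0,"z": 0.1,"turn": -0.138,"grip": 0},
    {"x": 0.144,"y": 0,"z": 0.18,"turn": -0.138,"grip": 0},
    {"x": 0.144,"y": 0,"z": 0.18,"turn": -0.138,"grip": 0},
    {"x": 0.144,"y": 0,"z": 0.26,"turn": -0.138,"grip": 0},
    {"x": 0.144,"y": 0,"z": 0.3,"turn": -0.138,"grip": 0},
    {"x": 0.144,"y": 0,"z": 0.334,"turn": -0.138,"grip": 0},
    {"x": 0.144,"y": 0,"z": 0.334,"turn": -0.138,"grip": 0},
    {"x": 0.16,"y": -0.002,"z": 0.334,"turn": -0.138,"grip": 0},
    {"x": 0.17,"y": -0.003,"z": 0.334,"turn": -0.138,"grip": 0},
    {"x": 0.18,"y": -0.004,"z": 0.334,"turn": -0.138,"grip": 0},
    {"x": 0.19,"y": -0.005,"z": 0.334,"turn": -0.138,"grip": 0},
    {"x": 0.2,"y": -0.006,"z": 0.334,"turn": -0.138,"grip": 0},
    {"x": 0.2,"y": -0.006,"z": 0.334,"turn": -0.138,"grip": 0},
  ],
)

```text
time: 7.0
position: [0.5513, -0.1156, 0.0071]
ee_rot: [-2.332, -2.105, -0.0]
contact_force: [0.5, 0.3, -3.5]
grip_width: 0.193
grip_force: 60.1
```

```bash
python3 go.py; python3 - <<'E'
from h import *
c=wrist(); cv2.imwrite("pics/w4.png",c["frame"][:,:,::-1])
E
```

```text
now [ 551.3 -115.6    7.1] 84.15 t 7.0 F [ 0.5  0.3 -3.5] tilt 0.02 q [-0.33  0.22 -0.17  1.19  0.    1.35]
```

View pics/w4.png

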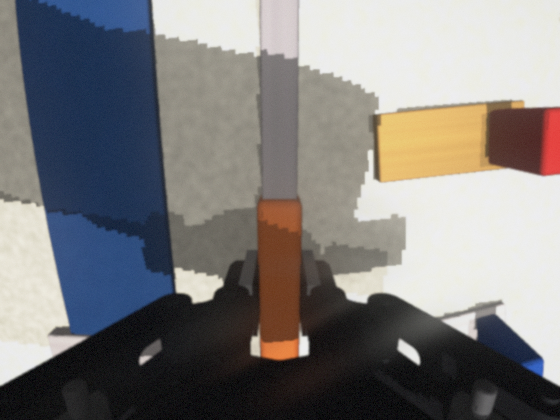

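The bar sits level at (260–300), clear of the stand and shims, and there is no contact force. I'll start the tilt.

Request:
servo_tool(
  targets=[
    {"x": 0,"y": 0,"z": -0.01,"turn": 0,"grip": 0},
    {"x": 0,"y": 0,"z": -0.025,"turn": 0,"grip": 0},
    {"x": 0.001,"y": 0,"z": -0.039,"turn": 0,"grip": 0},
    {"x": 0.002,"y": 0,"z": -0.052,"turn": 0,"grip": 0},
    {"x": 0.003,"y": 0,"z": -0.066,"turn": 0,"grip": 0},
    {"x": 0.004,"y": 0,"z": -0.079,"turn": 0,"grip": 0},
    {"x": 0.006,"y": 0,"z": -0.092,"turn": 0,"grip": 0},
    {"x": 0.008,"y": 0,"z": -0.105,"turn": 0,"grip": 0},
  ],
  newtons=25,
)

```text
time: 7.85
position: [0.5515, -0.1132, 0.0493]
ee_rot: [2.333, 2.104, -0.001]
contact_force: [-0.3, 0.2, -5.2]
grip_width: 0.201
grip_force: 59.1
```

```bash
python3 go.py; python3 - <<'E'
from h import *
s=read_state(); print(s["torque"],s["grip_force"])
c=camera("scene"); cv2.imwrite("pics/s2.png",cv2.resize(c["frame"][150:320,180:440],None,fx=3,fy=3,interpolation=cv2.INTER_CUBIC)[:,:,::-1])
E
```

```text
now [ 551.5 -113.2   49.3] 84.1 t 7.85 F [-0.3  0.2 -5.2] tilt 0.02 q [-0.32  0.18 -0.12  1.27 -0.    1.35]
[-0.53939769  0.17343317  0.07644767] 59.14244771003723
```

View pics/s2.png

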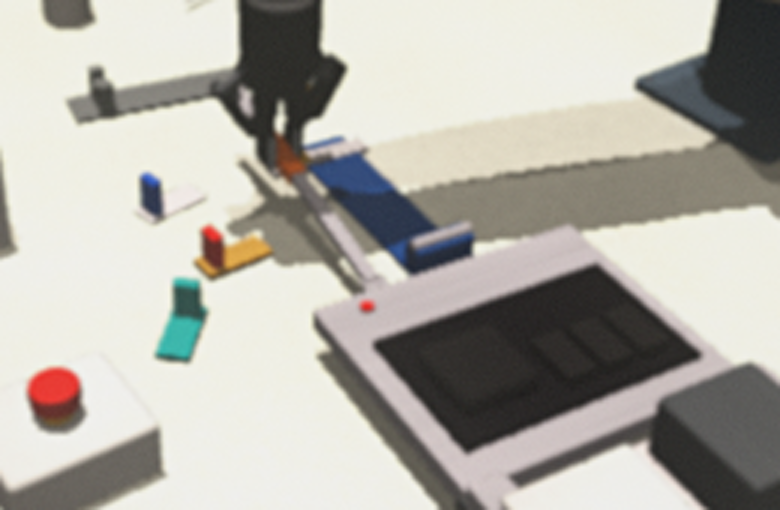

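The scene view shows the tip hooked under the edge left of the red dot, with the bar tilting and the plate still down. Continuing.

Request:
servo_tool(
  targets=[
    {"x": 0.003,"y": 0,"z": -0.013,"turn": 0,"grip": 0},
    {"x": 0.007,"y": 0,"z": -0.026,"turn": 0,"grip": 0},
    {"x": 0.01,"y": 0,"z": -0.038,"turn": 0,"grip": 0},
    {"x": 0.014,"y": 0,"z": -0.051,"turn": 0,"grip": 0},
    {"x": 0.017,"y": 0,"z": -0.064,"turn": 0,"grip": 0},
    {"x": 0.022,"y": 0,"z": -0.076,"turn": 0,"grip": 0},
    {"x": 0.026,"y": 0,"z": -0.089,"turn": 0,"grip": 0},
    {"x": 0.031,"y": 0,"z": -0.101,"turn": 0,"grip": 0},
    {"x": 0.036,"y": 0,"z": -0.113,"turn": 0,"grip": 0},
    {"x": 0.042,"y": 0,"z": -0.125,"turn": 0,"grip": 0},
    {"x": 0.048,"y": 0,"z": -0.137,"turn": 0,"grip": 0},
    {"x": 0.048,"y": 0,"z": -0.137,"turn": 0,"grip": 0},
  ],
  newtons=25,
)

```text
time: 9.1
position: [0.554, -0.0937, 0.1048]
ee_rot: [2.332, 2.104, 0.002]
contact_force: [-0.0, -0.4, -4.6]
grip_width: 0.196
grip_force: 58.2
```

```bash
python3 go.py
```

```text
now [554.  -93.7 104.8] 84.14 t 9.1 F [-0.  -0.4 -4.6] tilt 0.08 q [-0.29  0.15 -0.04  1.38  0.    1.39]
```

```bash
python3 go.py 453.3 -124.8 184 77 453.3 -124.8 124 77 463.5 -80.8 101 77
```

```text
now [554.  -93.7 104.8] 84.14 t 9.1 F [-0.  -0.4 -4.6] tilt 0.08 q [-0.29  0.15 -0.04  1.38  0.    1.39]
[453.3, -124.8, 184.0, 77.0] x -0.1031 y -0.2423 z -0.1984 turn 0.1586
[453.3, -124.8, 124.0, 77.0] x -0.1032 y -0.2425 z -0.0484 turn 0.1586
[463.5, -80.8, 101.0, 77.0] x 0.0089 y -0.2285 z 0.0092 turn 0.1586
```

Request:
servo_tool(
  targets=[
    {"x": -0.03,"y": 0,"z": -0.015,"turn": 0,"grip": 0},
    {"x": -0.07,"y": 0,"z": -0.035,"turn": 0,"grip": 0},
    {"x": -0.103,"y": 0,"z": -0.053,"turn": 0,"grip": 0},
    {"x": -0.103,"y": 0,"z": -0.13,"turn": 0,"grip": 0},
    {"x": -0.103,"y": 0,"z": -0.2,"turn": 0,"grip": 0},
    {"x": -0.103,"y": -0.1,"z": -0.2,"turn": 0.1,"grip": 0},
    {"x": -0.103,"y": -0.2,"z": -0.2,"turn": 0.158,"grip": 0},
    {"x": -0.103,"y": -0.242,"z": -0.2,"turn": 0.158,"grip": 0},
    {"x": -0.103,"y": -0.242,"z": -0.2,"turn": 0.158,"grip": 0},
    {"x": -0.103,"y": -0.242,"z": -0.2,"turn": 0.158,"grip": 0},
  ],
  newtons=60,
)

```text
time: 10.1
position: [0.4539, -0.1262, 0.1849]
ee_rot: [2.458, 1.952, 0.003]
contact_force: [0.6, -1.1, -3.6]
grip_width: 0.197
grip_force: 59.6
```

```bash
python3 go.py 453.3 -124.8 124 77 463.5 -80.8 101 77; python3 - <<'E'
from h import *
c=camera("scene"); cv2.imwrite("pics/s3.png",cv2.resize(c["frame"][130:290,200:420],None,fx=3,fy=3,interpolation=cv2.INTER_CUBIC)[:,:,::-1])
E
```

```text
now [ 453.9 -126.2  184.9] 76.9 t 10.1 F [ 0.6 -1.1 -3.6] tilt 0.2 q [-0.41 -0.1  -0.14  1.53  0.    1.39]
[453.3, -124.8, 124.0, 77.0] x 0.0031 y -0.0028 z 0.1523 turn -0.0021
[463.5, -80.8, 101.0, 77.0] x 0.1160 y -0.0030 z 0.2098 turn -0.0021
```

View pics/s3.png

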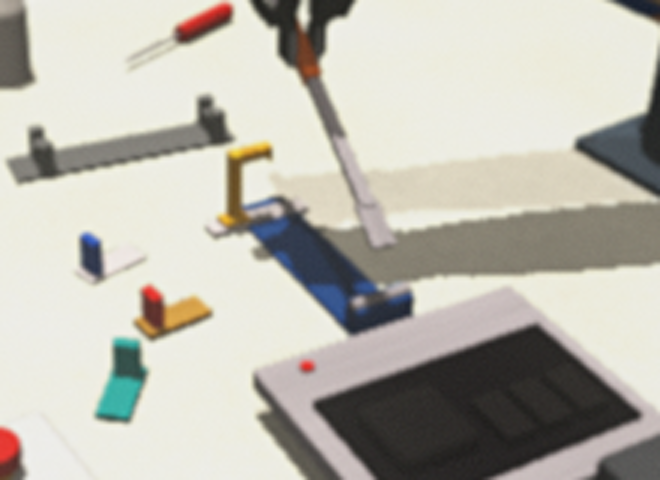

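The bar is tilted as wanted and the chisel tip is at crop (383,243), i.e. image (327.7,211). I'll check that against the expected tip position.

```bash
python3 - <<'E'
from h import *
c=camera("scene")
for z in (.094,.099,.104): print(z,(cast(c,[[327.7,211]],z)*1000).round(1))
E
```

```text
0.094 [[490.1  48.6  94. ]]
0.099 [[495.1  54.2  99. ]]
0.104 [[500.1  59.8 104. ]]
```

Request:
servo_tool(
  targets=[
    {"x": 0.003,"y": -0.003,"z": 0.08,"turn": -0.002,"grip": 0},
    {"x": 0.003,"y": -0.003,"z": 0.152,"turn": -0.002,"grip": 0},
    {"x": 0.003,"y": -0.003,"z": 0.152,"turn": -0.002,"grip": 0},
    {"x": 0.003,"y": -0.003,"z": 0.152,"turn": -0.002,"grip": 0},
  ],
)

```text
time: 10.6
position: [0.4522, -0.1236, 0.1227]
ee_rot: [-2.456, -1.957, 0.001]
contact_force: [0.3, 0.3, -3.4]
grip_width: 0.192
grip_force: 59.7
```

```bash
python3 go.py 463.5 -80.8 100 77 464.2 -77.9 98.5 77
```

```text
now [ 452.2 -123.6  122.7] 77.1 t 10.6 F [ 0.3  0.3 -3.4] tilt 0.09 q [-0.41 -0.09 -0.26  1.41 -0.    1.39]
[463.5, -80.8, 100.0, 77.0] x 0.1105 y 0.0037 z 0.0568 turn 0.0021
[464.2, -77.9, 98.5, 77.0] x 0.1180 y 0.0038 z 0.0606 turn 0.0021
```

Request:
servo_tool(
  targets=[
    {"x": 0.03,"y": 0.002,"z": 0.015,"turn": 0,"grip": 0},
    {"x": 0.06,"y": 0.003,"z": 0.031,"turn": 0,"grip": 0},
    {"x": 0.08,"y": 0.004,"z": 0.041,"turn": 0,"grip": 0},
    {"x": 0.09,"y": 0.004,"z": 0.046,"turn": 0,"grip": 0},
    {"x": 0.1,"y": 0.004,"z": 0.051,"turn": 0,"grip": 0},
    {"x": 0.11,"y": 0.004,"z": 0.057,"turn": 0,"grip": 0},
    {"x": 0.11,"y": 0.004,"z": 0.057,"turn": 0,"grip": 0},
  ],
)

```text
time: 11.3
position: [0.4633, -0.0806, 0.0997]
ee_rot: [-2.456, -1.958, 0.0]
contact_force: [-0.9, 0.3, -3.0]
grip_width: 0.196
grip_force: 59.7
```

```bash
python3 go.py; python3 - <<'E'
from h import *
s=read_state(); print(s["torque"])
c=camera("scene"); cv2.imwrite("pics/s4.png",cv2.resize(c["frame"][170:290,240:420],None,fx=4,fy=4,interpolation=cv2.INTER_CUBIC)[:,:,::-1])
E
```

```text
now [463.3 -80.6  99.7] 77.11 t 11.3 F [-0.9  0.3 -3. ] tilt 0.04 q [-0.32 -0.08 -0.29  1.36  0.    1.48]
[-0.07698603  0.05529357 -0.04504477]
```

Request:
servo_tool(
  targets=[
    {"x": -0.002,"y": 0,"z": 0.008,"turn": 0,"grip": 0},
    {"x": -0.01,"y": 0,"z": 0.021,"turn": 0,"grip": 0},
    {"x": -0.015,"y": 0,"z": 0.03,"turn": 0,"grip": 0},
    {"x": -0.02,"y": 0,"z": 0.038,"turn": 0,"grip": 0},
    {"x": -0.025,"y": 0,"z": 0.047,"turn": 0,"grip": 0},
    {"x": -0.029,"y": 0,"z": 0.056,"turn": 0,"grip": 0},
    {"x": -0.036,"y": 0,"z": 0.074,"turn": 0,"grip": 0},
    {"x": -0.036,"y": 0,"z": 0.074,"turn": 0,"grip": 0},
  ],
)

```text
time: 12.15
position: [0.4623, -0.0944, 0.0728]
ee_rot: [2.455, 1.958, 0.009]
contact_force: [-0.8, 6.0, 9.9]
grip_width: 0.197
grip_force: 62.3
```

```bash
python3 go.py; python3 - <<'E'
from h import *
s=read_state(); print(s["torque"])
c=camera("top"); b=blobs(c,(0,120,80),(8,255,255),(215,190,240,210))[0]; print("dot",b.mean(0),rect(cast(c,b,.048)))
c=camera("scene"); b=blobs(c,(0,120,80),(8,255,255),(285,235,320,265))[0]; print("dot scene",b.mean(0),[cast(c,[b.mean(0)],z).round(4).tolist() for z in (.048,.058,.068)])
E
```

```text
now [462.3 -94.4  72.8] 77.13 t 12.15 F [-0.8  6.   9.9] tilt 0.34 q [-0.35 -0.07 -0.33  1.3   0.    1.45]
[ 1.62798836 -0.07365395  0.21668093]
dot [226.5 199.1] [609.5 104.7   9.6   7.    1.1]
dot scene [302. 250.] [[[0.6047, 0.096, 0.048]], [[0.6123, 0.1057, 0.058]], [[0.62, 0.1155, 0.068]]]
```

Request:
servo_tool(
  targets=[
    {"x": -0.003,"y": 0,"z": 0.01,"turn": 0,"grip": 0},
    {"x": -0.007,"y": 0,"z": 0.02,"turn": 0,"grip": 0},
    {"x": -0.01,"y": 0,"z": 0.03,"turn": 0,"grip": 0},
    {"x": -0.013,"y": 0,"z": 0.04,"turn": 0,"grip": 0},
    {"x": -0.016,"y": 0,"z": 0.05,"turn": 0,"grip": 0},
    {"x": -0.018,"y": 0,"z": 0.06,"turn": 0,"grip": 0},
    {"x": -0.02,"y": 0,"z": 0.07,"turn": 0,"grip": 0},
    {"x": -0.02,"y": 0,"z": 0.07,"turn": 0,"grip": 0},
  ],
)

```text
time: 13.05
position: [0.4605, -0.1028, 0.0449]
ee_rot: [2.454, 1.957, 0.007]
contact_force: [-0.6, 4.1, 10.3]
grip_width: 0.197
grip_force: 63.6
```

```bash
python3 go.py; python3 - <<'E'
from h import *
s=read_state(); print(s["torque"])
c=camera("top"); b=blobs(c,(0,120,80),(8,255,255),(215,190,240,210))[0]; print("dot",b.mean(0))
c=camera("scene"); b=blobs(c,(0,120,80),(8,255,255),(285,225,320,265))[0]; print("dot scene",b.mean(0))
w=wrist()
for b in blobs(w,(20,110,40),(34,255,255))[:3]: print("yel",len(b),b.min(0),b.max(0),rect(cast(w,b,.087)))
for b in blobs(w,(3,150,40),(18,255,255))[:2]: print("or",len(b),b.min(0),b.max(0))
cv2.imwrite("pics/w5.png",w["frame"][:,:,::-1])
E
```

```text
now [ 460.5 -102.8   44.9] 77.15 t 13.05 F [-0.6  4.1 10.3] tilt 0.3 q [-0.36 -0.05 -0.37  1.24  0.    1.43]
[1.19484487 0.0570365  0.31340664]
dot [225.41666667 198.5       ]
dot scene [302.5 247.5]
or 393 [258 199] [300 361]
```

Request:
servo_tool(
  targets=[
    {"x": -0.001,"y": 0,"z": 0.006,"turn": 0,"grip": 0},
    {"x": -0.001,"y": 0,"z": 0.012,"turn": 0,"grip": 0},
    {"x": 0,"y": 0.008,"z": 0.012,"turn": -0.027,"grip": 0},
    {"x": 0.001,"y": 0.015,"z": 0.012,"turn": -0.05,"grip": 0},
    {"x": 0.002,"y": 0.022,"z": 0.012,"turn": -0.075,"grip": 0},
    {"x": 0.003,"y": 0.03,"z": 0.012,"turn": -0.1,"grip": 0},
    {"x": 0.004,"y": 0.037,"z": 0.012,"turn": -0.127,"grip": 0},
    {"x": 0.005,"y": 0.045,"z": 0.012,"turn": -0.153,"grip": 0},
    {"x": 0.006,"y": 0.052,"z": 0.012,"turn": -0.178,"grip": 0},
    {"x": 0.006,"y": 0.052,"z": 0.012,"turn": -0.178,"grip": 0},
  ],
)

```text
time: 14.2
position: [0.4823, -0.1068, 0.0414]
ee_rot: [2.311, 2.119, 0.005]
contact_force: [-0.8, 1.2, 11.4]
grip_width: 0.201
grip_force: 64.0
```

```bash
python3 go.py;  python3 - <<'E'
from h import *
s=read_state(); print(s["torque"])
c=camera("scene"); b=blobs(c,(0,120,80),(8,255,255),(285,225,320,265))[0]; print("dot scene",b.mean(0))
cv2.imwrite("pics/s5.png",cv2.resize(c["frame"][160:280,230:410],None,fx=4,fy=4,interpolation=cv2.INTER_CUBIC)[:,:,::-1])
E
```

```text
now [ 482.3 -106.8   41.4] 85.03 t 14.2 F [-0.8  1.2 11.4] tilt 0.41 q [-0.35  0.01 -0.32  1.23 -0.    1.3 ]
[ 0.58603335  0.18966112 -0.11217647]
dot scene [302.33333333 247.11111111]
```

Request:
servo_tool(
  targets=[
    {"x": 0,"y": 0.005,"z": 0,"turn": -0.018,"grip": 0},
    {"x": 0,"y": 0.01,"z": 0,"turn": -0.035,"grip": 0},
    {"x": 0,"y": 0.015,"z": 0,"turn": -0.052,"grip": 0},
    {"x": 0,"y": 0.02,"z": 0,"turn": -0.07,"grip": 0},
    {"x": 0,"y": 0.02,"z": 0,"turn": -0.07,"grip": 0},
  ],
)

```text
time: 14.75
position: [0.4907, -0.1074, 0.0416]
ee_rot: [2.253, 2.18, 0.006]
contact_force: [0.5, 1.6, 10.7]
grip_width: 0.193
grip_force: 64.1
```

```bash
python3 go.py;  python3 - <<'E'
from h import *
s=read_state(); print(s["torque"])
E
```

```text
now [ 490.7 -107.4   41.6] 88.11 t 14.75 F [ 0.5  1.6 10.7] tilt 0.46 q [-0.35  0.03 -0.3   1.23  0.    1.25]
[ 0.67857319  0.03539811 -0.482637  ]
```

Request:
servo_tool(
  targets=[
    {"x": 0,"y": 0.004,"z": 0,"turn": -0.012,"grip": 0},
    {"x": 0,"y": 0.008,"z": 0,"turn": -0.024,"grip": 0},
    {"x": 0,"y": 0.008,"z": 0,"turn": -0.024,"grip": 0},
  ],
)

```text
time: 15.05
position: [0.4911, -0.1074, 0.0415]
ee_rot: [2.238, 2.201, -0.001]
contact_force: [-6.2, 2.3, 15.5]
grip_width: 0.195
grip_force: 66.2
```

```bash
python3 go.py;  python3 - <<'E'
from h import *
s=read_state(); print(s["torque"])
E
```

```text
now [ 491.1 -107.4   41.5] 89.03 t 15.05 F [-6.2  2.3 15.5] tilt 0.17 q [-0.35  0.03 -0.3   1.24 -0.    1.24]
[ 0.66347105  1.30979521 -1.21178117]
```

Request:
servo_tool(
  targets=[
    {"x": 0,"y": -0.008,"z": 0,"turn": 0.024,"grip": 0},
    {"x": 0,"y": -0.016,"z": 0,"turn": 0.048,"grip": 0},
    {"x": 0,"y": -0.016,"z": 0,"turn": 0.048,"grip": 0},
    {"x": 0,"y": -0.016,"z": -0.006,"turn": 0.048,"grip": 0},
    {"x": 0.001,"y": -0.016,"z": -0.012,"turn": 0.048,"grip": 0},
    {"x": 0.001,"y": -0.016,"z": -0.018,"turn": 0.048,"grip": 0},
    {"x": 0.002,"y": -0.016,"z": -0.023,"turn": 0.048,"grip": 0},
    {"x": 0.002,"y": -0.016,"z": -0.027,"turn": 0.048,"grip": 0},
    {"x": 0.002,"y": -0.016,"z": -0.027,"turn": 0.048,"grip": 0},
  ],
)

```text
time: 15.95
position: [0.4879, -0.1061, 0.0498]
ee_rot: [2.271, 2.16, 0.008]
contact_force: [7.3, 2.3, -1.2]
grip_width: 0.2
grip_force: 62.2
```

```bash
python3 go.py;  python3 - <<'E'
from h import *
s=read_state(); print(s["torque"])
E
```

```text
now [ 487.9 -106.1   49.8] 87.12 t 15.95 F [ 7.3  2.3 -1.2] tilt 0.49 q [-0.35  0.01 -0.3   1.25  0.    1.27]
[ 0.05136582 -1.39244353 -0.22724813]
```

Request:
servo_tool(
  targets=[
    {"x": 0,"y": 0.004,"z": -0.002,"turn": 0,"grip": 0},
    {"x": 0,"y": 0.005,"z": -0.004,"turn": 0,"grip": 0},
    {"x": 0,"y": 0.005,"z": -0.004,"turn": 0,"grip": 0},
  ],
  newtons=20,
)

```text
time: 16.25
position: [0.4878, -0.1061, 0.0498]
ee_rot: [2.274, 2.162, 0.002]
contact_force: [5.4, 1.2, -4.6]
grip_width: 0.198
grip_force: 61.9
```

```bash
python3 go.py
```

```text
now [ 487.8 -106.1   49.8] 87.1 t 16.25 F [ 5.4  1.2 -4.6] tilt 0.22 q [-0.35  0.02 -0.3   1.25 -0.    1.27]
```

Request:
servo_tool(
  targets=[
    {"x": 0,"y": 0.005,"z": 0,"turn": 0,"grip": 0},
    {"x": 0,"y": 0.005,"z": 0,"turn": 0,"grip": 0},
    {"x": 0,"y": 0.005,"z": 0,"turn": 0,"grip": 24},
    {"x": 0,"y": 0.005,"z": 0,"turn": 0,"grip": 30},
    {"x": 0,"y": 0.005,"z": 0,"turn": 0,"grip": 45},
    {"x": 0,"y": 0.005,"z": 0,"turn": 0,"grip": 45},
    {"x": 0,"y": 0.005,"z": 0,"turn": 0,"grip": 45},
  ],
)

```text
time: 16.95
position: [0.4881, -0.1054, 0.0503]
ee_rot: [2.276, 2.166, -0.0]
contact_force: [-0.3, 0.4, -0.1]
grip_width: 0.448
grip_force: 0.0
```

```bash
python3 go.py; python3 - <<'E'
from h import *
s=read_state(); print(s["torque"],s["grip_width"])
c=camera("scene"); b=blobs(c,(0,120,80),(8,255,255),(285,225,320,265))[0]; print("dot scene",b.mean(0))
c=wrist()
for b in blobs(c,(3,150,40),(18,255,255))[:2]: print("or",len(b),b.min(0),b.max(0))
E
```

```text
now [ 488.1 -105.4   50.3] 87.16 t 16.95 F [-0.3  0.4 -0.1] tilt 0.01 q [-0.35  0.02 -0.29  1.26 -0.    1.27]
[-0.01182251 -0.02866489  0.01524407] 0.4475963919516562
dot scene [302.5 248. ]
or 211 [259 199] [300 264]
or 152 [261 332] [308 360]
```

The bar holds by itself and the hand is free. Now the shim.

```bash
python3 go.py 600 -85 150 132
```

```text
now [ 488.1 -105.4   50.2] 87.16 t 17.05 F [ 0.1  0.8 -0.7] tilt 0.01 q [-0.35  0.02 -0.29  1.26 -0.    1.27]
[600.0, -85.0, 150.0, 132.0] x 0.0647 y 0.2769 z -0.2495 turn -0.9965
```

Request:
servo_tool(
  targets=[
    {"x": 0,"y": 0,"z": -0.05,"turn": 0,"grip": 45},
    {"x": 0,"y": 0,"z": -0.15,"turn": 0,"grip": 45},
    {"x": 0,"y": 0,"z": -0.25,"turn": 0,"grip": 60},
    {"x": 0.065,"y": 0.277,"z": -0.25,"turn": -0.996,"grip": 60},
    {"x": 0.065,"y": 0.277,"z": -0.25,"turn": -0.996,"grip": 60},
    {"x": 0.065,"y": 0.277,"z": -0.25,"turn": -0.996,"grip": 60},
    {"x": 0.065,"y": 0.277,"z": -0.25,"turn": -0.996,"grip": 60},
    {"x": 0.065,"y": 0.277,"z": -0.25,"turn": -0.996,"grip": 60},
    {"x": 0.065,"y": 0.277,"z": -0.25,"turn": -0.996,"grip": 60},
    {"x": 0.065,"y": 0.277,"z": -0.25,"turn": -0.996,"grip": 60},
  ],
)

```text
time: 18.05
position: [0.6001, -0.0848, 0.1499]
ee_rot: [-1.278, -2.869, 0.0]
contact_force: [-0.3, -1.0, 0.2]
grip_width: 0.6
grip_force: 0.0
```

```bash
python3 go.py 653.5 -62.7 120 176.5
```

```text
now [600.1 -84.8 149.9] 131.98 t 18.05 F [-0.3 -1.   0.2] tilt 0.03 q [-0.25  0.26  0.17  1.49 -0.    0.59]
[653.5, -62.7, 120.0, 176.5] x -0.0483 y 0.1363 z 0.0746 turn -0.9894
```

Request:
servo_tool(
  targets=[
    {"x": -0.048,"y": 0.136,"z": 0.075,"turn": -0.99,"grip": 60},
    {"x": -0.048,"y": 0.136,"z": 0.075,"turn": -0.99,"grip": 60},
    {"x": -0.048,"y": 0.136,"z": 0.075,"turn": -0.99,"grip": 60},
    {"x": -0.048,"y": 0.136,"z": 0.075,"turn": -0.99,"grip": 60},
    {"x": -0.048,"y": 0.136,"z": 0.075,"turn": -0.99,"grip": 60},
    {"x": -0.048,"y": 0.136,"z": 0.075,"turn": -0.99,"grip": 60},
    {"x": -0.048,"y": 0.136,"z": 0.075,"turn": -0.99,"grip": 60},
  ],
)

```text
time: 18.75
position: [0.6533, -0.0628, 0.1201]
ee_rot: [-0.1, -3.14, -0.0]
contact_force: [-0.5, 0.4, 0.3]
grip_width: 0.6
grip_force: 0.0
```

```bash
python3 - <<'E'
from h import *
c=wrist()
for n,lo,hi,z in [("brass",(12,100,60),(28,255,255),.008),("red",(0,150,60),(6,255,255),.042),("red",(172,150,60),(180,255,255),.042)]:
    for b in blobs(c,lo,hi)[:2]: P=cast(c,b,z); print(n,len(b),b.min(0),b.max(0),rect(P),"min",(P.min(0)*1000).round(1),"max",(P.max(0)*1000).round(1))
E
python3 go.py 653.5 -62.7 60 181 653.5 -62.7 13 181
```

```text
brass 170 [87  0] [140  35] [ 501.5 -174.9   40.4   24.4   82.9] min [ 486.9 -193.5    8. ] max [ 515.7 -153.4    8. ]
brass 162 [256 140] [293 188] [617.5 -63.8  36.1  28.9   1.1] min [599.4 -78.4   8. ] max [635.8 -49.5   8. ]
red 46 [528 137] [543 154] [610.5 121.   12.1  11.8  65.7] min [604.1 114.8  42. ] max [616.1 127.   42. ]
now [653.3 -62.8 120.1] 176.36 t 18.8 F [-0.4 -0.4  0.1] tilt 0.0 q [-0.2   0.4   0.28  1.46 -0.   -0.13]
[653.5, -62.7, 60.0, 181.0] x -0.0005 y 0.0003 z 0.1503 turn -0.1030
[653.5, -62.7, 13.0, 181.0] x -0.0005 y 0.0003 z 0.2678 turn -0.1030
```

Request:
servo_tool(
  targets=[
    {"x": -0.001,"y": 0.001,"z": 0.1,"turn": -0.103,"grip": 60},
    {"x": -0.001,"y": 0.001,"z": 0.17,"turn": -0.103,"grip": 60},
    {"x": -0.001,"y": 0.001,"z": 0.24,"turn": -0.103,"grip": 60},
    {"x": -0.001,"y": 0.001,"z": 0.267,"turn": -0.103,"grip": 60},
    {"x": -0.001,"y": 0.001,"z": 0.267,"turn": -0.103,"grip": 40},
    {"x": -0.001,"y": 0.001,"z": 0.267,"turn": -0.103,"grip": 0},
    {"x": -0.001,"y": 0.001,"z": 0.267,"turn": -0.103,"grip": 0},
    {"x": -0.001,"y": 0.001,"z": 0.267,"turn": -0.103,"grip": 0},
    {"x": -0.001,"y": 0.001,"z": 0.267,"turn": -0.103,"grip": 0},
  ],
  newtons=40,
)

```text
time: 19.7
position: [0.6546, -0.0625, 0.0146]
ee_rot: [-0.032, 3.139, -0.001]
contact_force: [-0.6, 0.0, -0.1]
grip_width: 0.275
grip_force: 41.3
```

```bash
python3 go.py 640 -63 60 140
```

```text
now [654.6 -62.5  14.6] -178.84 t 19.7 F [-0.6  0.  -0.1] tilt 0.12 q [-0.2   0.44  0.13  1.26  0.   -0.22]
[640.0, -63.0, 60.0, 140.0] x 0.0362 y -0.0005 z -0.1136 turn 0.9146
```

```bash
python3 go.py 615 -30 62 137.5
```

```text
now [654.6 -62.5  14.6] -178.84 t 19.7 F [-0.6  0.  -0.1] tilt 0.12 q [-0.2   0.44  0.13  1.26  0.   -0.22]
[615.0, -30.0, 62.0, 137.5] x 0.0971 y 0.0832 z -0.1187 turn 0.9701
```

Request:
servo_tool(
  targets=[
    {"x": 0,"y": 0,"z": -0.04,"turn": 0,"grip": 0},
    {"x": 0,"y": 0,"z": -0.1187,"turn": 0,"grip": 0},
    {"x": 0.097,"y": 0.083,"z": -0.1187,"turn": 0.97,"grip": 0},
    {"x": 0.097,"y": 0.083,"z": -0.1187,"turn": 0.97,"grip": 0},
    {"x": 0.097,"y": 0.083,"z": -0.1187,"turn": 0.97,"grip": 0},
    {"x": 0.097,"y": 0.083,"z": -0.1187,"turn": 0.97,"grip": 0},
    {"x": 0.097,"y": 0.083,"z": -0.1187,"turn": 0.97,"grip": 0},
    {"x": 0.097,"y": 0.083,"z": -0.1187,"turn": 0.97,"grip": 0},
    {"x": 0.097,"y": 0.083,"z": -0.1187,"turn": 0.97,"grip": 0},
  ],
)

```text
time: 20.6
position: [0.6148, -0.0301, 0.0619]
ee_rot: [1.134, 2.928, 0.0]
contact_force: [0.1, -0.1, -0.7]
grip_width: 0.271
grip_force: 41.5
```

```bash
python3 go.py 598.5 0 62 93
```

```text
now [614.8 -30.1  61.9] 137.67 t 20.6 F [ 0.1 -0.1 -0.7] tilt 0.08 q [-0.16  0.31  0.06  1.32 -0.    0.58]
[598.5, 0.0, 62.0, 93.0] x 0.0807 y 0.0282 z -0.0003 turn 0.9926
```

Request:
servo_tool(
  targets=[
    {"x": 0.081,"y": 0.028,"z": 0,"turn": 0.993,"grip": 0},
    {"x": 0.081,"y": 0.028,"z": 0,"turn": 0.993,"grip": 0},
    {"x": 0.081,"y": 0.028,"z": 0,"turn": 0.993,"grip": 0},
    {"x": 0.081,"y": 0.028,"z": 0,"turn": 0.993,"grip": 0},
    {"x": 0.081,"y": 0.028,"z": 0,"turn": 0.993,"grip": 0},
    {"x": 0.081,"y": 0.028,"z": 0,"turn": 0.993,"grip": 0},
    {"x": 0.081,"y": 0.028,"z": 0,"turn": 0.993,"grip": 0},
  ],
)

```text
time: 21.3
position: [0.5981, 0.0001, 0.0611]
ee_rot: [2.162, 2.279, 0.0]
contact_force: [-0.7, -0.2, -2.1]
grip_width: 0.27
grip_force: 41.5
```

```bash
python3 go.py 598.0 3.5 30 84 598.0 3.5 15.3 84 604.4 64 15.3 84; python3 - <<'E'
from h import *
c=wrist()
for b in blobs(c,(12,100,60),(28,255,255))[:2]: print(b.min(0),b.max(0),rect(cast(c,b,.055)))
c=camera("scene"); b=blobs(c,(0,120,80),(8,255,255),(285,225,320,265))[0]; print("dot scene",b.mean(0))
E
```

```text
now [5.981e+02 1.000e-01 6.110e+01] 93.02 t 21.3 F [-0.7 -0.2 -2.1] tilt 0.02 q [-0.11  0.26  0.    1.31 -0.    1.41]
[598.0, 3.5, 30.0, 84.0] x 0.0084 y 0.0002 z 0.0776 turn 0.2005
[598.0, 3.5, 15.3, 84.0] x 0.0084 y 0.0002 z 0.1144 turn 0.2005
[604.4, 64.0, 15.3, 84.0] x 0.1586 y 0.0242 z 0.1144 turn 0.2005
[247 152] [310 254] [595.9  29.1  28.9  49.8   3. ]
dot scene [302.5 247.9]
```

Request:
servo_tool(
  targets=[
    {"x": 0.008,"y": 0,"z": 0.06,"turn": 0.2,"grip": 0},
    {"x": 0.008,"y": 0,"z": 0.1,"turn": 0.2,"grip": 0},
    {"x": 0.008,"y": 0,"z": 0.1145,"turn": 0.2,"grip": 0},
    {"x": 0.008,"y": 0,"z": 0.1145,"turn": 0.2,"grip": 0},
    {"x": 0.03,"y": 0.004,"z": 0.1145,"turn": 0.2,"grip": 0},
    {"x": 0.055,"y": 0.008,"z": 0.1145,"turn": 0.2,"grip": 0},
    {"x": 0.08,"y": 0.012,"z": 0.1145,"turn": 0.2,"grip": 0},
    {"x": 0.1,"y": 0.015,"z": 0.1145,"turn": 0.2,"grip": 0},
    {"x": 0.12,"y": 0.018,"z": 0.1145,"turn": 0.2,"grip": 0},
    {"x": 0.135,"y": 0.02,"z": 0.1145,"turn": 0.2,"grip": 0},
    {"x": 0.148,"y": 0.022,"z": 0.1145,"turn": 0.2,"grip": 0},
    {"x": 0.158,"y": 0.024,"z": 0.1145,"turn": 0.2,"grip": 0},
    {"x": 0.158,"y": 0.024,"z": 0.1145,"turn": 0.2,"grip": 0},
  ],
)

```text
time: 22.7
position: [0.6045, 0.0643, 0.015]
ee_rot: [-2.337, -2.099, -0.0]
contact_force: [-0.1, -1.1, -1.8]
grip_width: 0.274
grip_force: 41.5
```

```bash
python3 go.py; python3 - <<'E'
from h import *
c=wrist()
for b in blobs(c,(12,100,40),(28,255,255))[:2]: print(b.min(0),b.max(0),rect(cast(c,b,.009)))
E
```

```text
now [604.5  64.3  15. ] 83.86 t 22.7 F [-0.1 -1.1 -1.8] tilt 0.01 q [-0.    0.32 -0.02  1.23  0.    1.67]
```

Request:
servo_tool(
  targets=[
    {"x": 0,"y": 0,"z": 0.0015,"turn": 0,"grip": 0},
    {"x": 0,"y": 0,"z": 0.0015,"turn": 0,"grip": 35},
    {"x": 0,"y": 0,"z": 0.0015,"turn": 0,"grip": 45},
    {"x": 0,"y": 0,"z": 0.0015,"turn": 0,"grip": 45},
    {"x": 0,"y": 0,"z": -0.02,"turn": 0,"grip": 45},
    {"x": 0,"y": 0,"z": -0.06,"turn": 0,"grip": 45},
    {"x": -0.05,"y": 0,"z": -0.15,"turn": 0,"grip": 45},
    {"x": -0.2,"y": 0,"z": -0.25,"turn": 0,"grip": 45},
    {"x": -0.2,"y": 0,"z": -0.25,"turn": 0,"grip": 45},
    {"x": -0.2,"y": 0,"z": -0.25,"turn": 0,"grip": 45},
  ],
)

```text
time: 23.75
position: [0.5981, -0.0187, 0.1195]
ee_rot: [2.337, 2.09, 0.007]
contact_force: [1.1, 0.1, -0.2]
grip_width: 0.452
grip_force: 0.0
```

```bash
python3 - <<'E'
from h import *
c=wrist(); cv2.imwrite("pics/w6.png",c["frame"][:,:,::-1])
for n,lo,hi,z in [("brass",(12,100,40),(28,255,255),.008),("red",(0,150,50),(6,255,255),.042)]:
    for b in blobs(c,lo,hi)[:3]: P=cast(c,b,z); print(n,len(b),b.min(0),b.max(0),rect(P))
c=camera("top")
for n,lo,hi,z in [("red",(0,150,60),(6,255,255),.042),("orange",(5,150,80),(18,255,255),.07)]:
    for b in blobs(c,lo,hi,(215,170,400,300))[:3]: print("top",n,len(b),b.mean(0),rect(cast(c,b,z)))
E
python3 go.py 488 -105.5 110 87 488 -105.5 50 87
```

```text
brass 153 [255  66] [293 100] [605.5  76.1  23.9  28.4  82.7]
brass 101 [256 102] [293 117] [603.5  57.   10.9  27.9  84.1]
brass 68 [138 379] [157 407] [ 445.7 -196.9   39.1   17.9   41.1]
red 88 [257  91] [289 108] [603.4  62.3  10.6  20.7  83.5]
red 54 [263  11] [281  30] [608.3 109.6  11.1  11.2  83.6]
top orange 82 [319.47560976 250.31707317] [ 487.1 -107.1   77.1   17.8   87.7]
now [596.2 -15.9 115.8] 83.77 t 23.85 F [ 0.1 -0.6 -0.2] tilt 0.09 q [-0.14  0.24  0.08  1.41  0.    1.54]
[488.0, -105.5, 110.0, 87.0] x -0.2520 y -0.2446 z 0.0141 turn -0.0717
[488.0, -105.5, 50.0, 87.0] x -0.2521 y -0.2448 z 0.1641 turn -0.0717
```

Request:
servo_tool(
  targets=[
    {"x": -0.252,"y": -0.245,"z": 0,"turn": -0.08,"grip": 50},
    {"x": -0.252,"y": -0.245,"z": 0,"turn": -0.08,"grip": 50},
    {"x": -0.252,"y": -0.245,"z": 0,"turn": -0.08,"grip": 50},
    {"x": -0.252,"y": -0.245,"z": 0,"turn": -0.08,"grip": 50},
    {"x": -0.252,"y": -0.245,"z": 0.03,"turn": -0.08,"grip": 50},
    {"x": -0.252,"y": -0.245,"z": 0.1,"turn": -0.08,"grip": 50},
    {"x": -0.252,"y": -0.245,"z": 0.165,"turn": -0.08,"grip": 50},
    {"x": -0.252,"y": -0.245,"z": 0.165,"turn": -0.08,"grip": 50},
    {"x": -0.252,"y": -0.245,"z": 0.165,"turn": -0.08,"grip": 0},
    {"x": -0.252,"y": -0.245,"z": 0.165,"turn": -0.08,"grip": 0},
    {"x": -0.252,"y": -0.245,"z": 0.165,"turn": -0.08,"grip": 0},
    {"x": -0.252,"y": -0.245,"z": 0.165,"turn": -0.08,"grip": 0},
  ],
  newtons=60,
)

```text
time: 25.05
position: [0.4889, -0.1049, 0.0499]
ee_rot: [2.269, 2.171, 0.005]
contact_force: [2.3, 2.8, -2.9]
grip_width: 0.199
grip_force: 60.6
```

```bash
python3 go.py
```

```text
now [ 488.9 -104.9   49.9] 87.45 t 25.05 F [ 2.3  2.8 -2.9] tilt 0.18 q [-0.35  0.02 -0.29  1.26  0.    1.27]
```

Request:
servo_tool(
  targets=[
    {"x": 0,"y": 0,"z": 0.008,"turn": 0,"grip": 0},
    {"x": -0.001,"y": 0,"z": 0.016,"turn": 0,"grip": 0},
    {"x": -0.001,"y": 0,"z": 0.024,"turn": 0,"grip": 0},
    {"x": -0.001,"y": 0,"z": 0.028,"turn": 0,"grip": 0},
    {"x": -0.001,"y": 0,"z": 0.028,"turn": 0,"grip": 0},
  ],
)

```text
time: 25.55
position: [0.4899, -0.1063, 0.0421]
ee_rot: [2.267, 2.168, 0.006]
contact_force: [-2.0, 2.3, 12.7]
grip_width: 0.198
grip_force: 63.0
```

```bash
python3 go.py
```

```text
now [ 489.9 -106.3   42.1] 87.45 t 25.55 F [-2.   2.3 12.7] tilt 0.34 q [-0.35  0.03 -0.3   1.24  0.    1.27]
```

Request:
servo_tool(
  targets=[
    {"x": 0,"y": -0.008,"z": 0.003,"turn": 0.026,"grip": 0},
    {"x": 0.001,"y": -0.016,"z": 0.003,"turn": 0.053,"grip": 0},
    {"x": 0.001,"y": -0.024,"z": 0.003,"turn": 0.08,"grip": 0},
    {"x": 0.002,"y": -0.032,"z": 0.003,"turn": 0.106,"grip": 0},
    {"x": 0.002,"y": -0.04,"z": 0.003,"turn": 0.133,"grip": 0},
    {"x": 0.003,"y": -0.048,"z": 0.003,"turn": 0.16,"grip": 0},
    {"x": 0.003,"y": -0.056,"z": 0.003,"turn": 0.186,"grip": 0},
    {"x": 0.004,"y": -0.064,"z": 0.003,"turn": 0.213,"grip": 0},
    {"x": 0.004,"y": -0.072,"z": 0.003,"turn": 0.24,"grip": 0},
    {"x": 0.004,"y": -0.072,"z": 0.003,"turn": 0.24,"grip": 0},
  ],
)

```text
time: 26.55
position: [0.4619, -0.1029, 0.0412]
ee_rot: [2.459, 1.948, 0.01]
contact_force: [-2.2, 3.9, 11.9]
grip_width: 0.193
grip_force: 63.3
```

```bash
python3 go.py; python3 -c "
from h import *
print(read_state()['torque'])"
```

```text
now [ 461.9 -102.9   41.2] 76.78 t 26.55 F [-2.2  3.9 11.9] tilt 0.45 q [-0.36 -0.05 -0.38  1.23  0.    1.44]
[1.15931123 0.17514604 0.55992409]
```

Request:
servo_tool(
  targets=[
    {"x": 0.001,"y": 0,"z": -0.01,"turn": 0,"grip": 0},
    {"x": 0.003,"y": 0,"z": -0.02,"turn": 0,"grip": 0},
    {"x": 0.005,"y": 0,"z": -0.03,"turn": 0,"grip": 0},
    {"x": 0.007,"y": 0,"z": -0.04,"turn": 0,"grip": 0},
    {"x": 0.01,"y": 0,"z": -0.05,"turn": 0,"grip": 0},
    {"x": 0.013,"y": 0,"z": -0.06,"turn": 0,"grip": 0},
    {"x": 0.017,"y": 0,"z": -0.07,"turn": 0,"grip": 0},
    {"x": 0.02,"y": 0,"z": -0.078,"turn": 0,"grip": 0},
    {"x": 0.02,"y": 0,"z": -0.078,"turn": 0,"grip": 0},
  ],
)

```text
time: 27.45
position: [0.4589, -0.0962, 0.0665]
ee_rot: [-2.466, -1.945, 0.008]
contact_force: [-0.1, -5.0, -2.8]
grip_width: 0.195
grip_force: 61.1
```

```bash
python3 go.py; python3 -c "
from h import *
print(read_state()['torque'])"
```

```text
now [458.9 -96.2  66.5] 76.54 t 27.45 F [-0.1 -5.  -2.8] tilt 0.28 q [-0.35 -0.06 -0.34  1.3  -0.    1.46]
[-1.40466618  0.07053916 -0.09733961]
```

Request:
servo_tool(
  targets=[
    {"x": 0.003,"y": 0,"z": -0.01,"turn": 0,"grip": 0},
    {"x": 0.005,"y": 0,"z": -0.018,"turn": 0,"grip": 0},
    {"x": 0.005,"y": 0,"z": -0.018,"turn": 0,"grip": 0},
    {"x": 0.005,"y": 0,"z": -0.018,"turn": 0,"grip": 0},
  ],
  newtons=25,
)

```text
time: 27.85
position: [0.4602, -0.0925, 0.0742]
ee_rot: [-2.462, -1.947, 0.001]
contact_force: [-0.1, -0.3, -5.0]
grip_width: 0.195
grip_force: 60.7
```

```bash
python3 go.py; python3 - <<'E'
from h import *
print(read_state()['torque'])
c=camera("scene"); b=blobs(c,(0,120,80),(8,255,255),(285,225,320,265))[0]; print("dot scene",b.mean(0))
E
```

```text
now [460.2 -92.5  74.2] 76.67 t 27.85 F [-0.1 -0.3 -5. ] tilt 0.15 q [-0.34 -0.07 -0.33  1.31  0.    1.46]
[-0.5239388   0.23163698  0.10981508]
dot scene [293.26666667 245.73333333]
```

Request:
servo_tool(
  targets=[
    {"x": -0.02,"y": 0,"z": -0.005,"turn": 0,"grip": 0},
    {"x": -0.04,"y": 0,"z": -0.01,"turn": 0,"grip": 0},
    {"x": -0.06,"y": 0,"z": -0.016,"turn": 0,"grip": 0},
    {"x": -0.08,"y": 0,"z": -0.022,"turn": 0,"grip": 0},
    {"x": -0.1,"y": 0,"z": -0.028,"turn": 0,"grip": 0},
    {"x": -0.125,"y": 0,"z": -0.036,"turn": 0,"grip": 0},
    {"x": -0.125,"y": 0,"z": -0.08,"turn": 0,"grip": 0},
    {"x": -0.125,"y": 0,"z": -0.16,"turn": 0,"grip": 0},
    {"x": -0.125,"y": 0,"z": -0.24,"turn": 0,"grip": 0},
    {"x": -0.125,"y": 0,"z": -0.24,"turn": 0,"grip": 0},
    {"x": -0.125,"y": 0,"z": -0.24,"turn": 0,"grip": 0},
  ],
  newtons=60,
)

```text
time: 29.0
position: [0.4502, -0.1426, 0.1719]
ee_rot: [2.464, 1.946, 0.002]
contact_force: [-0.3, 0.4, -3.6]
grip_width: 0.198
grip_force: 61.1
```

```bash
python3 go.py; python3 - <<'E'
from h import *
c=camera("top")
for n,lo,hi,z in [("reddot",(0,120,60),(8,255,255),.055),]:
    for b in blobs(c,lo,hi,(215,185,270,215))[:3]: print("top",n,len(b),b.mean(0),rect(cast(c,b,z)))
c=camera("scene")
for b in blobs(c,(0,120,80),(8,255,255),(250,220,330,275))[:3]: print("scene red",len(b),b.mean(0))
cv2.imwrite("pics/s6.png",cv2.resize(c["frame"][130:290,200:420],None,fx=3.5,fy=3.5,interpolation=cv2.INTER_CUBIC)[:,:,::-1])
E
```

```text
now [ 450.2 -142.6  171.9] 76.61 t 29.0 F [-0.3  0.4 -3.6] tilt 0.14 q [-0.45 -0.1  -0.16  1.5   0.    1.36]
top reddot 27 [245.14814815 202.81481481] [598.2  60.5  13.9  23.5  89.4]
top reddot 12 [226.         198.91666667] [608.1 104.8   9.6   9.3   1.1]
scene red 15 [293.26666667 245.73333333]
scene red 9 [302.33333333 249.22222222]
```

View pics/s6.png

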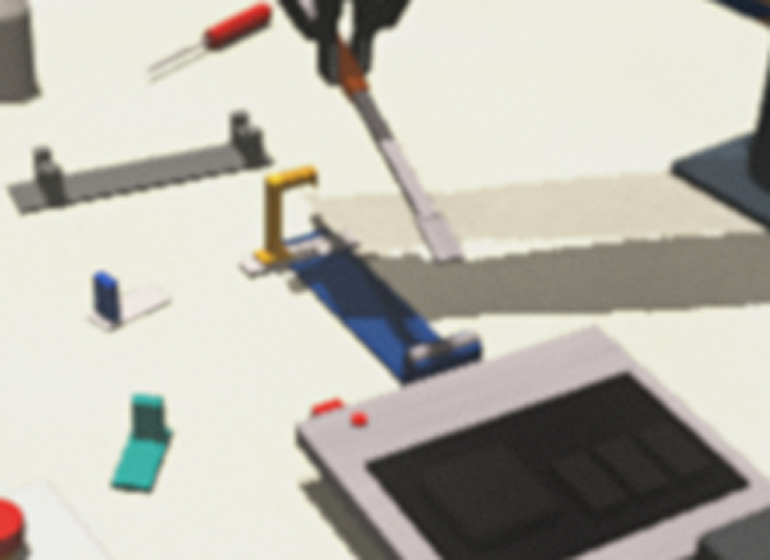

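The scene view shows the plate resting raised and level, the shim's red tab at the edge beside the dot, and the bar clear of everything. Now to return the bar.

```bash
python3 go.py 495 -320 165 32.5
```

```text
now [ 448.7 -141.7  169.4] 76.62 t 29.1 F [-0.3  0.8 -3.8] tilt 0.15 q [-0.45 -0.1  -0.17  1.5   0.    1.36]
[495.0, -320.0, 165.0, 32.5] x -0.4069 y 0.2158 z 0.0102 turn 0.9803
```

Request:
servo_tool(
  targets=[
    {"x": -0.407,"y": 0.216,"z": 0,"turn": 0.98,"grip": 0},
    {"x": -0.407,"y": 0.216,"z": 0,"turn": 0.98,"grip": 0},
    {"x": -0.407,"y": 0.216,"z": 0,"turn": 0.98,"grip": 0},
    {"x": -0.407,"y": 0.216,"z": 0,"turn": 0.98,"grip": 0},
    {"x": -0.407,"y": 0.216,"z": 0,"turn": 0.98,"grip": 0},
    {"x": -0.407,"y": 0.216,"z": 0,"turn": 0.98,"grip": 0},
    {"x": -0.407,"y": 0.216,"z": 0,"turn": 0.98,"grip": 0},
    {"x": -0.407,"y": 0.216,"z": 0,"turn": 0.98,"grip": 0},
    {"x": -0.407,"y": 0.216,"z": 0,"turn": 0.98,"grip": 0},
  ],
)

```text
time: 30.0
position: [0.4959, -0.3193, 0.1709]
ee_rot: [-3.014, -0.883, 0.0]
contact_force: [-0.1, 0.2, -3.5]
grip_width: 0.198
grip_force: 60.9
```

```bash
python3 go.py 493.5 -348.9 110 -11.2  493.5 -348.9 70 -11.2
```

```text
now [ 495.9 -319.3  170.9] 32.67 t 30.0 F [-0.1  0.2 -3.5] tilt 0.02 q [-0.69  0.21  0.16  1.52  0.    1.89]
[493.5, -348.9, 110.0, -11.2] x -0.0450 y 0.0592 z 0.1523 turn 0.9749
[493.5, -348.9, 70.0, -11.2] x -0.0450 y 0.0592 z 0.2523 turn 0.9749
```

Request:
servo_tool(
  targets=[
    {"x": -0.045,"y": 0.059,"z": 0,"turn": 0.975,"grip": 0},
    {"x": -0.045,"y": 0.059,"z": 0,"turn": 0.975,"grip": 0},
    {"x": -0.045,"y": 0.059,"z": 0,"turn": 0.975,"grip": 0},
    {"x": -0.045,"y": 0.059,"z": 0,"turn": 0.975,"grip": 0},
    {"x": -0.045,"y": 0.059,"z": 0.05,"turn": 0.975,"grip": 0},
    {"x": -0.045,"y": 0.059,"z": 0.15,"turn": 0.975,"grip": 0},
    {"x": -0.045,"y": 0.059,"z": 0.2,"turn": 0.975,"grip": 0},
    {"x": -0.045,"y": 0.059,"z": 0.2,"turn": 0.975,"grip": 0},
    {"x": -0.045,"y": 0.059,"z": 0.2,"turn": 0.975,"grip": 0},
  ],
)

```text
time: 30.9
position: [0.4935, -0.3492, 0.0913]
ee_rot: [-3.126, 0.309, 0.0]
contact_force: [0.2, 0.4, -3.5]
grip_width: 0.192
grip_force: 60.8
```

```bash
python3 go.py 493.5 -348.9 55 -11.2 493.5 -348.9 22 -11.2; python3 - <<'E'
from h import *
c=camera("top"); b=blobs(c,(5,150,80),(18,255,255),(380,140,460,300))[0]; print(rect(cast(c,b,.108)),b.mean(0))
E
```

```text
now [ 493.5 -349.2   91.3] -11.28 t 30.9 F [ 0.2  0.4 -3.5] tilt 0.02 q [-0.73  0.27  0.07  1.37  0.    2.61]
[493.5, -348.9, 55.0, -11.2] x -0.0001 y -0.0008 z 0.0908 turn -0.0018
[493.5, -348.9, 22.0, -11.2] x -0.0001 y -0.0008 z 0.1733 turn -0.0018
[ 524.8 -352.4   12.6    2.1   89.6] [436.76923077 230.46153846]
```

Lowering to check that the front notch takes the bar, then on until it is level.

Request:
servo_tool(
  targets=[
    {"x": 0,"y": -0.001,"z": 0.04,"turn": 0,"grip": 0},
    {"x": 0,"y": -0.001,"z": 0.07,"turn": 0,"grip": 0},
    {"x": 0,"y": -0.001,"z": 0.085,"turn": 0,"grip": 0},
    {"x": 0,"y": -0.001,"z": 0.1,"turn": 0,"grip": 0},
    {"x": 0,"y": -0.001,"z": 0.115,"turn": 0,"grip": 0},
    {"x": 0,"y": -0.001,"z": 0.115,"turn": 0,"grip": 0},
  ],
  newtons=25,
)

```text
time: 31.55
position: [0.4948, -0.3503, 0.046]
ee_rot: [3.125, -0.311, 0.005]
contact_force: [0.5, -0.8, 1.4]
grip_width: 0.195
grip_force: 61.4
```

```bash
python3 go.py; python3 -c "
from h import *
print(read_state()['torque'])"
```

```text
now [ 494.8 -350.3   46. ] -11.36 t 31.55 F [ 0.5 -0.8  1.4] tilt 0.2 q [-0.73  0.29  0.    1.28  0.    2.61]
[-0.13278426 -0.53240854 -0.01353648]
```

Request:
servo_tool(
  targets=[
    {"x": 0,"y": 0,"z": 0.015,"turn": 0,"grip": 0},
    {"x": 0,"y": 0,"z": 0.03,"turn": 0,"grip": 0},
    {"x": 0,"y": 0,"z": 0.042,"turn": 0,"grip": 0},
    {"x": 0,"y": 0,"z": 0.054,"turn": 0,"grip": 0},
    {"x": 0,"y": 0,"z": 0.058,"turn": 0,"grip": 0},
    {"x": 0,"y": 0,"z": 0.058,"turn": 0,"grip": 0},
  ],
)

```text
time: 32.15
position: [0.4931, -0.3496, 0.0222]
ee_rot: [3.126, -0.311, -0.001]
contact_force: [-2.5, 0.5, 6.0]
grip_width: 0.196
grip_force: 61.9
```

```bash
python3 go.py; python3 - <<'E'
from h import *
print(read_state()['torque'])
c=camera("top")
for b in blobs(c,(5,150,80),(18,255,255),(380,140,460,300))[:2]: print(len(b),rect(cast(c,b,.044)),b.mean(0))
E
```

```text
now [ 493.1 -349.6   22.2] -11.38 t 32.15 F [-2.5  0.5  6. ] tilt 0.06 q [-0.73  0.31 -0.03  1.24 -0.    2.61]
[ 0.00549992  0.08522306 -0.19607521]
32 [ 466.2 -344.1   13.2   27.    85.8] [424.90625 260.     ]
9 [ 526.2 -350.1    6.2    8.3   43.2] [425.88888889 233.33333333]
```

Request:
servo_tool(
  targets=[
    {"x": 0,"y": 0,"z": 0,"turn": 0,"grip": 30},
    {"x": 0,"y": 0,"z": 0,"turn": 0,"grip": 60},
    {"x": 0,"y": 0,"z": 0,"turn": 0,"grip": 60},
    {"x": 0,"y": 0,"z": 0,"turn": 0,"grip": 60},
    {"x": 0,"y": 0,"z": -0.05,"turn": 0,"grip": 60},
    {"x": 0,"y": 0,"z": -0.15,"turn": 0,"grip": 60},
    {"x": -0.2,"y": 0,"z": -0.3,"turn": 0,"grip": 60},
    {"x": -0.4,"y": 0,"z": -0.4,"turn": 0,"grip": 60},
    {"x": -0.4,"y": 0,"z": -0.4,"turn": 0,"grip": 60},
    {"x": -0.4,"y": 0,"z": -0.4,"turn": 0,"grip": 60},
    {"x": -0.4,"y": 0,"z": -0.4,"turn": 0,"grip": 60},
    {"x": -0.4,"y": 0,"z": -0.4,"turn": 0,"grip": 60},
    {"x": -0.4,"y": 0,"z": -0.4,"turn": 0,"grip": 60},
  ],
)

```text
time: 33.5
position: [0.3372, -0.3178, 0.1808]
ee_rot: [-3.125, 0.31, 0.001]
contact_force: [-0.0, 0.2, 0.2]
grip_width: 0.601
grip_force: 0.0
```

```bash
python3 - <<'E'
from h import *
s=read_state(); print(s["time"],s["position"],s["contact_force"])
c=camera("top")
for n,lo,hi,z,box in [("orange",(5,150,120),(18,255,255),.044,(380,140,460,300)),("red",(0,120,60),(8,255,255),.05,(215,185,270,215)),("bluetab",(100,80,60),(125,255,255),.042,(330,170,360,215))]:
    for b in blobs(c,lo,hi,box)[:2]: print(n,len(b),b.mean(0).round(1),rect(cast(c,b,z)))
c=camera("scene")
for b in blobs(c,(5,150,100),(18,255,255),(220,150,300,190))[:1]: print("scene orange",len(b),b.mean(0),b.min(0),b.max(0))
for b in blobs(c,(0,120,80),(8,255,255),(250,220,330,275))[:3]: print("scene red",len(b),b.mean(0))
s0=cv2.imread("pics/scene0.png")[:,:,::-1]; b=blobs({"frame":np.ascontiguousarray(s0)},(5,150,100),(18,255,255),(220,150,300,190))[0]; print("start orange",len(b),b.mean(0),b.min(0),b.max(0))
for b in blobs({"frame":np.ascontiguousarray(s0)},(0,120,80),(8,255,255),(285,225,330,275))[:1]: print("start dot",len(b),b.mean(0))
E
```

```text
33.5 [ 0.33717962 -0.3178287   0.18076651] [-0.03142102  0.19981345  0.23725961]
orange 78 [425.9 249. ] [ 490.8 -347.9   16.    77.1   78.5]
red 25 [245.  202.3] [600.4  61.   14.   21.3  89.4]
red 12 [226.  198.9] [609.1 105.6   9.6   9.4   1.1]
bluetab 24 [342.5 178. ] [ 659.4 -167.2   21.2   12.1   89.3]
scene orange 47 [248.74468085 168.74468085] [238 166] [259 172]
scene red 15 [293.26666667 245.73333333]
scene red 9 [302.33333333 249.22222222]
start orange 46 [248.52173913 168.84782609] [238 166] [259 172]
start dot 8 [301.5   251.625]
```

```bash
python3 -c "
from plant import *
print(finish_job())"
```

```text
the job is handed in; nothing more can be done
None
```

I handed the job in at about 34 s, and no verdict came back. By the camera the brass foot rests about 8 mm up on the red-tab shim, the bar is back in its cradle where it started, and the thin shim has not moved.

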